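# Load a glaze test tile into the sprung clips of the inspection stage

## Robot

A 6-joint arm with a two-finger parallel gripper is mounted at the origin on a cart in front of the work surface, level with it; the furniture and walls round the work are solid. World frame = base frame: x ahead of the robot, y to its left, z up, the work surface at z = 0. Lengths are in m, angles in degrees, forces in N, time in s.
With the tool pointing down it reaches from about 0.35 to 0.875 m from the base axis. Payload 4.2 kg.
Tool frame: the origin (TCP) lies on the centre line of the jaws, within the pads' length; the fingertips stand 8 mm ahead of it and the grasp point (between the pads) lies 11 mm behind it; z points along the fingers, y is the direction in which the jaws open and shut (so a half turn about z gives the same grasp; the last joint's range is limited). The gripper opens to 87 mm and grips with 3 to 60 N. Pads are 19 mm wide; open, the fingers measure 117 mm over their backs; the gripper's body (75 mm by 190 mm) begins 51 mm behind the grasp point.
Start: joints at [85.29, 22.042, 0.453, 0, -68.411, -14.817], TCP at [0.209, 0.589, 0.231] pointing down, gripper open.
Joint ranges: [-179.83, 179.83], [-69.29, 118.12], [-61.27, 80.66], [-181.25, 117.63], [-171.15, -9.14], [-177.46, 177.46]. Speed limits (degrees/s): [159.86, 159.86, 180, 180, 180, 180].

## Interface

Orientations are given as a 3x3 rotation matrix whose columns are the frame's x, y, z axes.
In Python, from station import sense, capture, finish_job, recognise gives the robot as it stands.
- The arm moves only by the tool apply_moves, never from a script. Its argument "plan" is a list that holds one entry, the list of rows, each a list of 7 numbers: the opening in per cent of the stroke, from 0 (shut) to 100 (fully open), then the shift along the world's x, y, z in units of 25 mm (1.0 is 25 mm), then the turn, a rotation vector about the world's x, y, z in rad. A call has 1 to 12 rows; each row shifts and turns the pose as measured when the row begins; what a row does not reach is not made up. A row lasts 1/12 s, in which the tool goes at most 41.7 mm and 7.16 degrees, less where a joint would pass 70% of its speed; a pose out of reach is approached as far as the arm can. A call is refused whole if a number of a shift passes 1 or a number of a turn 0.125, either way. A call with a gripper value outside its range is refused whole. The fingers move at their own pace and stop on an object; the grip force is fixed at half the most. Time passes only in rows, so rows that do not move let the fingers close. It gives the time, the measured TCP pose, the force and the opening at its end, in the units of the state.
- sense(): the state, without advancing time (a new reading comes with each control period).
- capture(name): name is "scene" or "side" or "wrist"; returns a dict with "pixels" (384x512x3 uint8, red, green, blue), "depth" (384x512 float32, m along the optical axis (not along the pixel's ray), 0 where there is no reading), "mtx" (3x3 intrinsics, pixels), "R" (3x3) and "t" (3): a world point X has camera coordinates R X + t; the wrist camera has in their place "mount" (4x4, takes a point from camera to tool coordinates, whose origin is the TCP and whose axes are the flange's). Camera axes: x right, y down, z forward; pixel columns grow to the right and rows downward; lengths in m; the calibration is good to about 2 mm. A picture is of the moment at which its call begins: read the wrist's pose just before it.
- finish_job(): hands the job in, once; it reports no verdict.
Trained networks look in a picture, given as the dict that the camera call returned (one of the last four; its "shot" number tells which), for a name from the list of things; names that differ only in an ending like _2 or _b are one class to them, and where a whole thing is asked for, a point or a joint stands for the part that bears it (a point fixed in the world has none). Each returns a list of dicts, best first, with "score" (0 to 1); they miss things now and then, are a little off and sometimes report something else, mostly with a low value. They report only what shows in the picture. A call takes as long as a camera call.
- recognise(label, picture): "at" ([x, y, z] in m, in the coordinates of the camera as it stood for that picture, good to about 4 mm: the middle of the surface that is visible of it).
The state is a dict: "time_s": time; "joints": joint angles; "joint_velocities": joint speeds; "effort": joint torques, N m; "tcp_pos": TCP position; "ee_rot": TCP orientation; "wrist_force": force on the tool from outside, world axes, zero at the start; "moment": the same for the moment, N m; "gripper_width": opening from 0.0 (shut) to 1.0 (fully open).
Only numpy, scipy, OpenCV 4.12 (cv2) and the standard library are available. Lean on these libraries where they do the work, as an engineer would, in place of code of your own. Each camera call takes 0.05 s, during which the arm holds its last target.

## Task

Load the square-headed glaze test tile into the inspection stage: draw it out of the sloping rack, lay it flat on the bench and let go so that you can take it again by its tail, then slide it, glazed side up and head first, in under the two sprung clips and against the sprung pusher until both clips have snapped down behind the shoulders of its head. Push steadily, do not ram the stage or force the clips, and leave the round-headed tile in the rack and everything else where it stands.

Things in the scene. Friction and masses are not known exactly. Their poses are not given: they have to be found in the camera images.
- tile_head (a point): Glaze test tile to be loaded: red clay, 8 mm thick, white glaze on the head's top, 100 g. A square head 58 x 58 mm (front corners cut 5 mm) on a straight tail 26 mm wide, 68 mm long; the steps between are its shoulders. Point: middle of the head, half-way up its thickness; x from tail to head, y across, z out of the glazed face. Head from x = -29 to +29 mm, tail from -29 to -97.
- tile_tail (a point): A point on the tail of the same tile, 74 mm behind tile_head (23 mm from the tail's end), half-way up the thickness, same axes. Held about here the tile goes fully home without the fingers meeting stage or clips.
- round_head (a point): A second test tile, in the other place of the rack, with a round head 54 mm in diameter and the same tail: leave it alone. Point: middle of its head.
- rack: Fixed wooden rack, 128 x 170 mm, up to 80 mm high; origin on the bench under its middle, x up the slope, z up. Two places at y = +50 and -50 mm, either may hold the square-headed tile; they slope 30 deg, rising along +x. The tail's last 45 mm sit in a socket (3 mm play in thickness, 5 mm in width) and come straight out along the slope. The head rests on a tongue 36 mm wide.
- stage: Fixed inspection stage; origin on the bench, x the way the tile goes in, z up. Its plate top is 40 mm above the bench, 104 mm wide, and runs from x = -36 (front edge) to +82 mm; side rails 6 mm high leave a channel 62 mm wide, flared to 72 mm at the front edge, from where a lip 22 mm wide slopes 10 mm down to x = -58. At x = +97 mm a column 206 mm high holds a magnifier, swung to +y.
- stage_home (a point): Where tile_head is when the tile is home and let go: on the stage's middle line, 14 mm beyond its origin along x, 44 mm above the bench; axes as the stage.
- stage_mouth (a point): Middle of the plate's front edge, 4 mm above its top, where the tile goes in: 50 mm before stage_home; axes as the stage.
- clip_left_nose (a point): Lower edge of the nose of the left (+y) clip: 3 mm above the plate, 22.5 mm beside the middle line, 10 mm wide. In front of it a 25 deg lead-in ramp reaches forward to the plate's front edge and up to 11 mm above the plate; its steep rear face catches the shoulder of a tile that is home.
- clip_right_nose (a point): The same point of the right (-y) clip.
- clip_left (a joint): Left (+y) sprung clip: a steel leaf 10 mm above the plate, hinged on a post behind the fence, reaching forward to its nose. Angle in rad, 0 = down, grows as the nose rises, about 0.06 while riding on the tile. Nose force 0.9 N down, 1.9 N raised; riding up under both clips takes about 8 to 15 N of push, sliding on 3 to 6 N.
- clip_right (a joint): Right (-y) sprung clip, the mirror image of the left one.
- pusher (a joint): Sprung pusher before the fence, 40 mm wide: travel in m along the stage's x, 0 = out, 0.006 = hard stop; 2 N at 0, 5 N at 0.006. The head meets it 2.5 mm before home, the clips snap down 0 to 1 mm beyond home, and the hard stop is 3.5 mm beyond home. Let go, it presses the shoulders back against the clip noses.
- banding_wheel: Fixed obstacle: potter's banding wheel, 149 mm high, head 150 mm across, foot 160 mm; origin on the bench under its axis, world axes. Carry things over it. The bench about 50 mm before (-x) and 185 mm left (+y) of the axis is free: room to lay the tile down with its tail towards the robot.
- stamp_block: Bystander: wooden stamping block with a turned knob, 62 x 62 x 64 mm; origin under its middle.
- jar_cobalto: Bystander: small blue pigment jar with a black lid, 48 mm in diameter, 58 mm high; origin under its middle.
- masking_tape: Bystander: roll of masking tape lying flat, 98 mm in diameter, 25 mm high; origin under its middle.

How it is judged (in metres and radians):
On the way, in this order (a step that is already met when the one before it is completed fails the run):
1. the tile is out of the rack, laid flat on the bench and let go (height (world z) of tile_head below 0.03 m and angle between tile_head's own z axis and vertical below 0.15 rad and contact force between test_tile and the fingers below 0.1 N), for 0.2 s.
2. the head of the tile slides in under both clips, which ride up on it (value of joint each of clip_left, clip_right above 0.04 rad and horizontal distance between tile_head and stage_home below 0.06 m), for 0.1 s.
At the end, for the whole second after the job is handed in: The square-headed tile lies glazed side up and flat on the stage, at rest and let go, the middle of its head within 3 to 4 mm of the home point and its length along the stage, and both clips are down (below 0.02 rad) behind the shoulders of its head (x of tile_head in the frame of stage_home between -0.003 and 0.004 m and y of tile_head in the frame of stage_home between -0.004 and 0.004 m and z of tile_head in the frame of stage_home between -0.003 and 0.003 m and angle between tile_head's own z axis and vertical below 0.08 rad and angle between the x axis of tile_head and the x axis of stage_home, either way round below 0.12 rad and value of joint each of clip_left, clip_right below 0.02 rad and linear speed of test_tile below 0.02 m/s); the robot touches nothing.
It fails at once if the round-headed tile was moved in the rack (distance of round_head from where it was at the start of the episode above 0.02 m).
It fails at once if a bystander was pushed away (distance of any of stamp_block, jar_cobalto, masking_tape from where it was at the start of the episode above 0.03 m).
It fails at once if the tile was rammed into the stage or the clips were forced (contact force between test_tile and stage above 60 N or value of joint any of clip_left, clip_right above 0.25 rad).
It also fails if it takes over 69 s, if anything falls off the work surface, if the arm or the gripper's body presses on something with over 40 N, if the wrist force passes 120 N, or if a joint passes its speed limit or range.

## Working session

There is one attempt and no reset: what is moved stays moved. The work goes in short steps, Python scripts to look and compute and a tool call to move; the robot and the scene stay as the last step left them, time stands still between calls to the robot, and variables do not carry over. Pictures are saved under pics/ and viewed, and the job is handed in when it is done.

Besides the shell and the picture viewer there is one more tool, called after ">>>" as name(argument=value, ...), one argument or row to a line, values as JSON. apply_moves: Moves the arm, as the interface text tells. Its arguments: {"type":"object","properties":{"plan":{"type":"array","items":{"type":"array","items":{"type":"array","items":{"type":"number"}}}}},"required":["plan"]}

```bash
ls; mkdir -p pics
cat > h.py <<'E'
import numpy as np, cv2
from station import sense, capture, finish_job, recognise
def save(p,name,scale=1.5):
    im=cv2.cvtColor(p["pixels"],cv2.COLOR_RGB2BGR); cv2.imwrite("pics/"+name,cv2.resize(im,None,fx=scale,fy=scale))
def ext(p,s=None):
    # returns Rcw,tcw: world = Rcw c + tcw
    if "R" in p: R=np.array(p["R"]);t=np.array(p["t"]);return R.T,-R.T@t
    M=np.array(p["mount"]);Re=np.array(s["ee_rot"]);return Re@M[:3,:3],Re@M[:3,3]+np.array(s["tcp_pos"])
def cloud(p,s=None):
    d=p["depth"];K=np.array(p["mtx"]);v,u=np.mgrid[:d.shape[0],:d.shape[1]]
    c=np.stack([(u-K[0,2])/K[0,0]*d,(v-K[1,2])/K[1,1]*d,d],-1)
    R,t=ext(p,s); W=c@R.T+t; W[d==0]=np.nan; return W
def rec(n,p,s=None,k=3):
    R,t=ext(p,s); return [(np.round(R@np.array(r["at"])+t,4).tolist(),round(r["score"],2)) for r in recognise(n,p)[:k]]
E
python3 - <<'E'
from h import *
s=sense();print({k:np.round(v,3).tolist() for k,v in s.items()})
for c in ["scene","side"]:
    p=capture(c);save(p,c+"0.png")
    np.savez(c+"0.npz",**{k:v for k,v in p.items()})
    for n in ["tile_head","tile_tail","round_head","rack","stage","clip_left_nose","clip_right_nose","pusher","banding_wheel","stamp_block","jar_cobalto","masking_tape"]:
        print(c,n,rec(n,p))
s=sense();p=capture("wrist");save(p,"wrist0.png");print(p["mount"])
E
```

```text
pics
{'time_s': 0.0, 'joints': [85.291, 22.092, 0.379, -0.029, -68.411, -14.815], 'joint_velocities': [-0.039, -0.004, -0.033, 0.027, -0.033, -0.047], 'effort': [0.0, -39.067, 18.741, 4.22, 0.011, -0.0], 'tcp_pos': [0.209, 0.589, 0.229], 'ee_rot': [[0.942, -0.334, -0.001], [-0.334, -0.942, -0.002], [0.0, 0.002, -1.0]], 'wrist_force': [-0.469, 0.715, 0.502], 'moment': [0.017, -0.02, 0.017], 'gripper_width': 0.999}
scene tile_head [([0.5149, -0.3001, 0.0705], 0.57)]
scene tile_tail [([0.514, -0.2951, 0.0749], 0.69)]
scene round_head [([0.4769, -0.3858, 0.076], 0.7), ([0.6561, -0.0901, 0.0387], 0.16)]
scene rack [([0.4425, -0.3634, 0.0385], 0.96), ([0.4776, -0.3842, 0.0743], 0.22)]
scene stage [([0.6535, -0.0933, 0.0456], 0.69)]
scene clip_left_nose []
scene clip_right_nose [([0.5152, -0.3003, 0.0741], 0.51)]
scene pusher [([0.5131, -0.2952, 0.0729], 0.26)]
scene banding_wheel []
scene stamp_block [([0.5136, -0.2966, 0.0737], 0.6), ([0.3638, 0.1836, 0.0234], 0.5)]
scene jar_cobalto []
scene masking_tape [([0.7473, -0.2903, 0.015], 0.59)]
side tile_head [([0.5112, -0.2849, 0.0776], 0.61)]
side tile_tail [([0.5181, -0.2811, 0.0734], 0.8)]
side round_head [([0.4772, -0.3757, 0.0718], 0.73)]
side rack [([0.4637, -0.2805, 0.0359], 0.79)]
side stage [([0.6785, -0.0542, 0.0398], 0.58)]
side clip_left_nose [([0.6191, -0.0691, 0.0467], 0.63)]
side clip_right_nose [([0.6261, -0.1116, 0.0479], 0.52)]
side pusher [([0.6799, -0.0555, 0.0486], 0.22)]
side banding_wheel [([0.7304, -0.2763, 0.0168], 0.61)]
side stamp_block [([0.3762, 0.2012, 0.0215], 0.75)]
side jar_cobalto [([0.6121, 0.2956, 0.0525], 0.72)]
side masking_tape [([0.7317, -0.2774, 0.0175], 0.45)]
[[ 2.30213740e-05 -9.69809183e-01 -2.43865021e-01  6.62312283e-02]
 [ 9.99999795e-01 -1.33675585e-04  6.26006874e-04 -6.82328582e-04]
 [-6.39706014e-04 -2.43864985e-01  9.69808981e-01 -1.53818676e-01]
 [ 0.00000000e+00  0.00000000e+00  0.00000000e+00  1.00000000e+00]]
```

View pics/scene0.png

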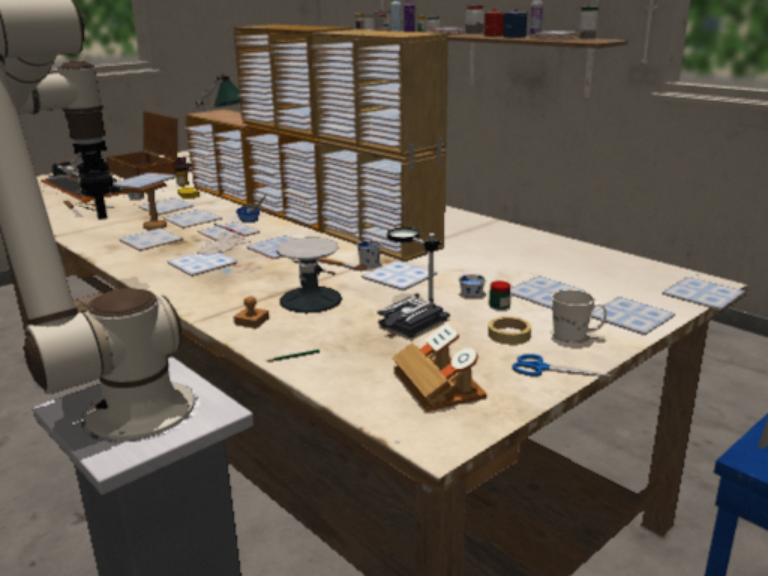

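View pics/side0.png

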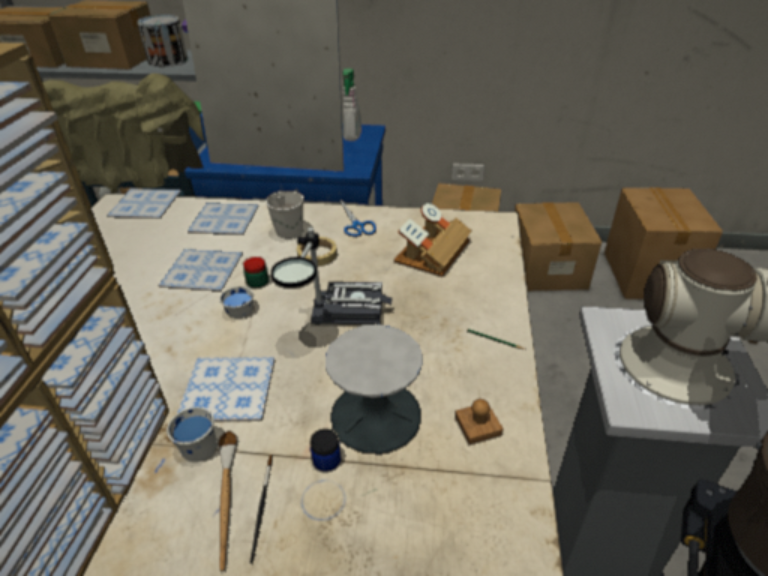

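View pics/wrist0.png

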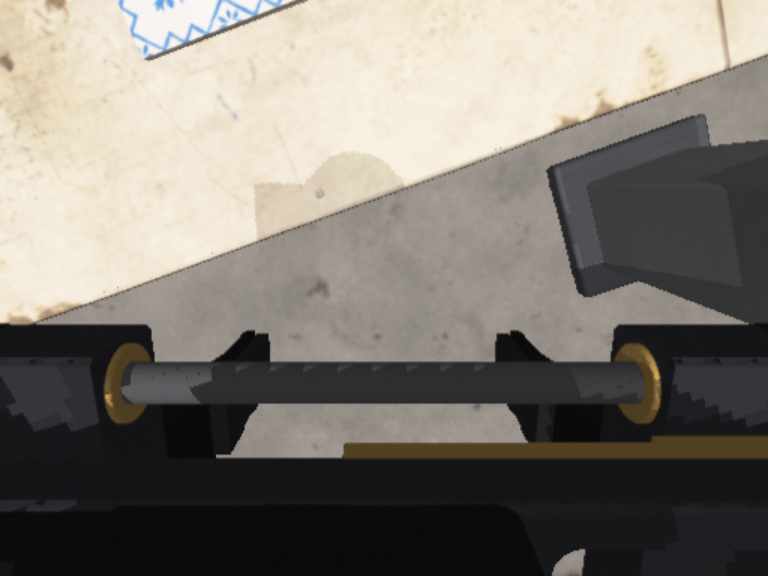

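Run:
```python
from h import *
for c in ["side","scene"]:
    p=dict(np.load(c+"0.npz")); W=cloud(p); print(c,np.round(ext(p)[1],2),p["mtx"][0,0])
    m=np.isfinite(W[...,2])
    tab=W[m&(abs(W[...,0]-0.5)<.3)&(abs(W[...,1])<.4)&(abs(W[...,2])<.012)]; print("table z",np.median(tab[:,2]))
    # top-down map heights
    H=np.zeros((300,200))
    q=W[m]; q=q[(q[:,2]<.4)&(q[:,2]>-.02)]
    i=((0.4-q[:,1])/0.003).astype(int); j=((q[:,0]-0.3)/0.003).astype(int)
    ok=(i>=0)&(i<300)&(j>=0)&(j<200)
    np.maximum.at(H,(i[ok],j[ok]),q[ok,2])
    cv2.imwrite(f"pics/top_{c}.png",cv2.resize(cv2.applyColorMap(np.clip(H/0.16*255,0,255).astype(np.uint8),cv2.COLORMAP_JET),None,fx=2,fy=2,interpolation=0))
```

```text
side [0.45 0.8  0.78] 372.62680793940694
table z -0.0007969110255371947
scene [-0.45 -1.2   0.74] 482.8652503320273
table z 0.0008012926739184856
```

>>> apply_moves(
  plan=[
    [[100,0.3,-1,0.2,0,0,0],[100,0.3,-1,0.4,0,0,0],[100,0.3,-1,0.4,0,0,0],[100,0.3,-1,0.4,0,0,0],[100,0.3,-1,0.4,0,0,0],[100,0.3,-1,0.4,0,0,0],[100,0.3,-1,0.4,0,0,0],[100,0.3,-1,0.4,0,0,0],[100,0.3,-1,0.4,0,0,0],[100,0.3,-1,0.3,0,0,0],[100,0.3,-1,0.3,0,0,0],[100,0.3,-1,0.3,0,0,0]],
  ],
)

```text
time_s: 2.35
tcp_pos: [0.2992, 0.2777, 0.3387]
ee_rot: [[0.945, -0.328, 0.001], [-0.328, -0.945, -0.004], [0.002, 0.003, -1.0]]
wrist_force: [0.1, -0.7, 0.3]
gripper_width: 1.0
```

```bash
python3 -c "
import cv2,numpy as np
a=cv2.imread('pics/top_side.png');b=cv2.imread('pics/top_scene.png');cv2.imwrite('pics/top.png',np.hstack([a,b]))"
```

```text
(no output)
```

View pics/top.png

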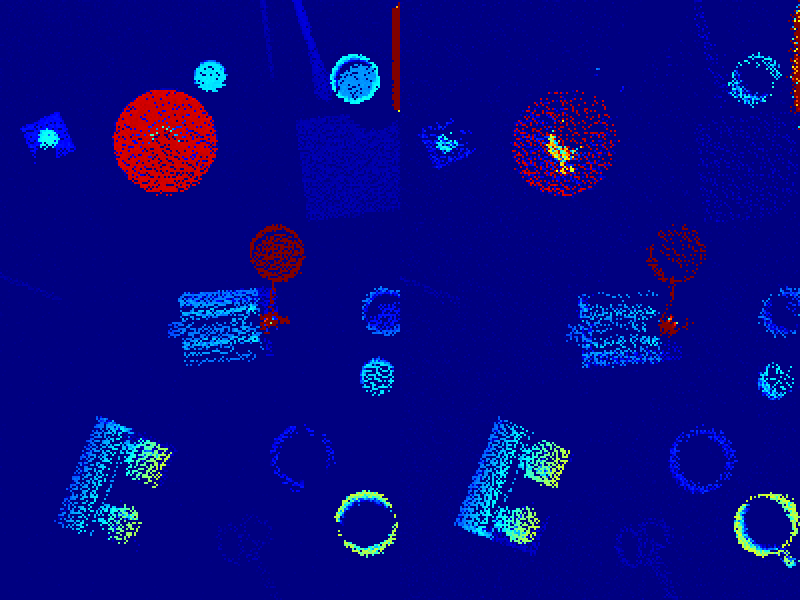

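>>> apply_moves(
  plan=[
    [[100,0.6,-1,0,0,0,0],[100,0.6,-1,0,0,0,0],[100,0.6,-1,0,0,0,0],[100,0.6,-1,0,0,0,0],[100,0.6,-1,0,0,0,0],[100,0.6,-1,0,0,0,0],[100,0.6,-1,0,0,0,0],[100,0.6,-1,0,0,0,0],[100,0.6,-1,0,0,0,0],[100,0.6,-1,0,0,0,0],[100,0.6,-1,0,0,0,0],[100,0.6,-1,0,0,0,0]],
  ],
)

```text
time_s: 3.35
tcp_pos: [0.4829, -0.0395, 0.3463]
ee_rot: [[0.946, -0.322, 0.015], [-0.323, -0.946, 0.01], [0.011, -0.014, -1.0]]
wrist_force: [0.1, 1.5, 0.8]
gripper_width: 0.998
```

>>> apply_moves(
  plan=[
    [[100,0.5,-1,0,0,0,0],[100,0.5,-1,0,0,0,0],[100,0.5,-1,0,0,0,0],[100,0.2,-1,0,0,0,0],[100,0,-0.5,0,0,0,0],[100,0,0,0,0,0,0]],
  ],
)

```text
time_s: 3.85
tcp_pos: [0.5289, -0.163, 0.345]
ee_rot: [[0.944, -0.329, 0.014], [-0.329, -0.944, 0.009], [0.01, -0.013, -1.0]]
wrist_force: [0.0, 1.1, -0.5]
gripper_width: 0.999
```

```bash
cat > look.py <<'E'
from h import *
import sys,pickle
tag=sys.argv[1]
s=sense();p=capture("wrist");save(p,tag+".png")
pickle.dump((s,{k:v for k,v in p.items()}),open(tag+".pkl","wb"))
print(np.round(s["tcp_pos"],4),s["time_s"])
for n in sys.argv[2:]: print(n,rec(n,p,s))
E
python3 look.py w1 tile_head tile_tail round_head clip_left_nose clip_right_nose
```

```text
[ 0.5289 -0.163   0.345 ] 3.85
tile_head []
tile_tail [([0.5208, -0.2903, 0.0774], 0.77)]
round_head [([0.4849, -0.3845, 0.0739], 0.63), ([0.6957, -0.0647, 0.1203], 0.36)]
clip_left_nose [([0.6191, -0.0728, 0.0542], 0.96)]
clip_right_nose [([0.6316, -0.1161, 0.0534], 0.71)]
```

View pics/w1.png

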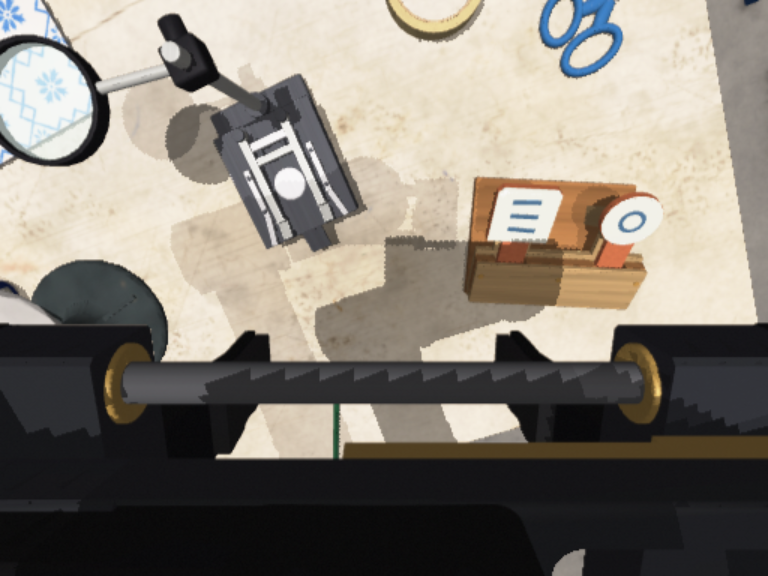

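```bash
cat > fit1.py <<'E'
from h import *
import pickle
s,p=pickle.load(open("w1.pkl","rb")); W=cloud(p,s); im=p["pixels"].astype(int)
m=np.isfinite(W[...,2])
print("table",np.nanmedian(W[m&(abs(W[...,2])<.012)][:,2]))
# square head
dist=np.hypot(W[...,0]-0.515,W[...,1]+0.29)
mk=m&(dist<.05)&(W[...,2]>.05)
q=W[mk]; c=np.median(q,0)
for _ in range(5):
    cc=q.mean(0);U,S,V=np.linalg.svd(q-cc,full_matrices=False);n=V[2]*np.sign(V[2,2]);d=(q-cc)@n
    q=q[abs(d-np.median(d))<.004]
print("normal",np.round(n,3),"tilt",np.degrees(np.arccos(n[2])),len(q),"spread",np.std(d))
az=np.degrees(np.arctan2(-n[1],-n[0]));print("upslope azimuth",az)
up=np.array([-n[0],-n[1],0]);up/=np.linalg.norm(up)
ex=up*n[2]+np.array([0,0,np.hypot(n[0],n[1])]);ey=np.cross(n,ex)
bright=(im.min(-1)>120)
qa=W[mk&bright]; d=(qa-cc)@n; qa=qa[abs(d)<.004]
uv=np.c_[(qa-cc)@ex,(qa-cc)@ey]
r=cv2.minAreaRect((uv*1000).astype(np.float32));print("rect",r)
print("ranges",np.percentile(uv,[1,50,99],axis=0))
ctr=cc+ex*r[0][0]/1000+ey*r[0][1]/1000-n*.004
print("tile_head centre",np.round(ctr,4),"ex",np.round(ex,3),"ey",np.round(ey,3))
# stage dark: map
st=m&(abs(W[...,0]-0.65)<.12)&(abs(W[...,1]+.09)<.09)&(W[...,2]>.03)&(W[...,2]<.075)
u=(W[st][:,:2]); 
H=np.zeros((240,300,3),np.uint8)
i=((0.03-W[...,1])/0.001);j=((W[...,0]-.53)/.001)
B=m&(W[...,2]>-.01)&(W[...,2]<.075)&(i>=0)&(i<240)&(j>=0)&(j<300)
H[i[B].astype(int),j[B].astype(int)]=p["pixels"][B][:,::-1]
cv2.imwrite("pics/stage_top.png",cv2.resize(H,None,fx=2.6,fy=2.5,interpolation=0))
Z=np.zeros((240,300));Z[i[B].astype(int),j[B].astype(int)]=W[B][:,2]
cv2.imwrite("pics/stage_z.png",cv2.resize(cv2.applyColorMap(np.clip(Z/0.075*255,0,255).astype(np.uint8),cv2.COLORMAP_JET),None,fx=2.6,fy=2.5,interpolation=0))
r2=cv2.minAreaRect((u*1000).astype(np.float32));print("stage rect",r2)
E
python3 fit1.py
```

```text
table -0.0003203577246311262
normal [-0.607 -0.515  0.606] tilt 52.71838798903857 318 spread 0.0019000682640242714
upslope azimuth 40.29744061491636
rect ((6.396955490112305, -9.393417358398438), (10.917976379394531, 57.2227897644043), 37.9436149597168)
ranges [[-0.01239519 -0.03235987]
 [ 0.00856719 -0.01205765]
 [ 0.02527947  0.0138989 ]]
tile_head centre [ 0.5253 -0.294   0.0756] ex [0.462 0.392 0.796] ey [-0.647  0.763  0.   ]
stage rect ((631.3985595703125, -93.03195190429688), (157.59616088867188, 104.3441162109375), 4.168705940246582)
```

View pics/stage_top.png

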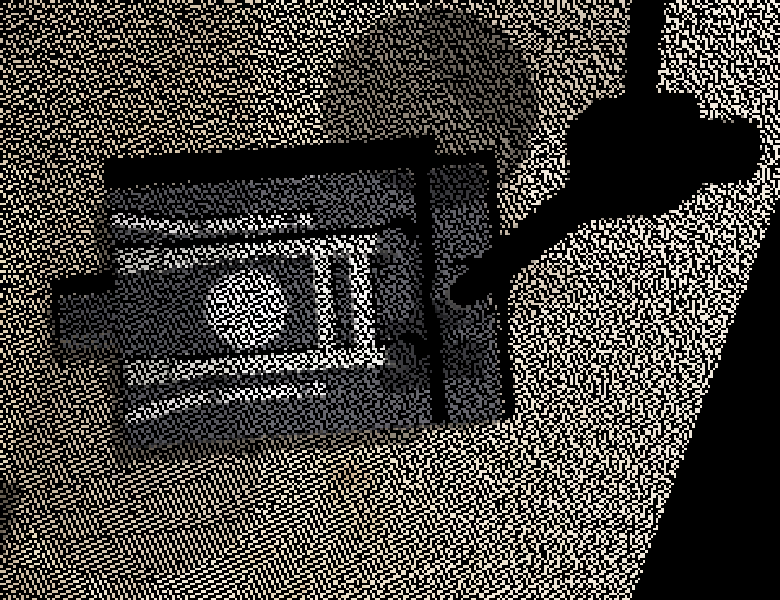

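View pics/stage_z.png

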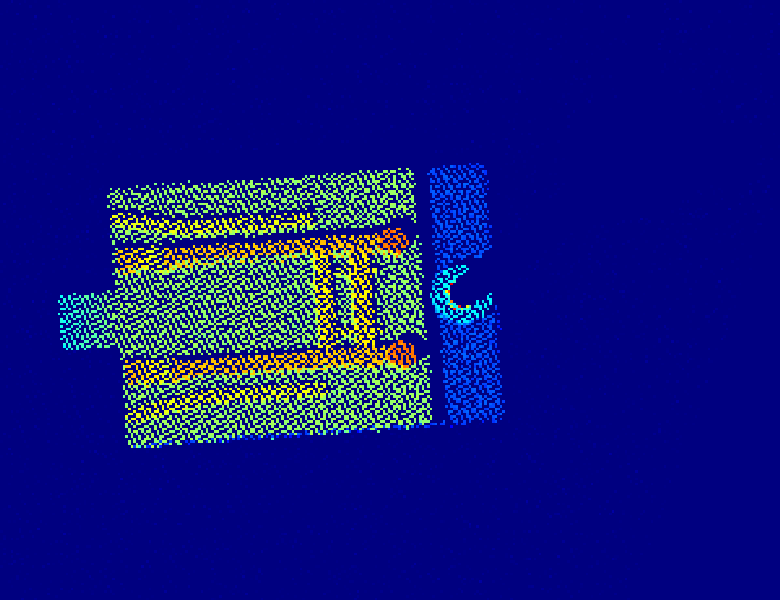

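```bash
cat > fit2.py <<'E'
from h import *
import pickle,sys
s,p=pickle.load(open("w1.pkl","rb")); W=cloud(p,s); im=p["pixels"].astype(int)
m=np.isfinite(W[...,2])
# plate
pl=m&(abs(W[...,0]-0.65)<.1)&(abs(W[...,1]+.09)<.08)&(abs(W[...,2]-.040)<.0025)
lab=cv2.connectedComponents(cv2.morphologyEx(pl.astype(np.uint8),cv2.MORPH_CLOSE,np.ones((5,5))))[1]
k=np.bincount(lab[pl]).argmax();q=W[pl&(lab==k)]
print(len(q),"plate z",np.median(q[:,2]))
th=np.radians(4.2);
best=None
for a in np.radians(np.arange(1,8,.1)):
    R=np.array([[np.cos(a),np.sin(a)],[-np.sin(a),np.cos(a)]])
    uv=q[:,:2]@R.T; lo,hi=np.percentile(uv[:,1],[.3,99.7]);
    if best is None or hi-lo<best[0]: best=(hi-lo,a,lo,hi,*np.percentile(uv[:,0],[.2,1,99,99.8]))
print("w",best[0],"yaw",np.degrees(best[1]),best[2:])
a=best[1]; ymid=(best[2]+best[3])/2
ax=np.array([np.cos(a),np.sin(a)]);ay=np.array([-np.sin(a),np.cos(a)])
uv=np.c_[q[:,:2]@ax,q[:,:2]@ay-ymid]
f=uv[abs(abs(uv[:,1])-42)<99]; f=uv[(abs(uv[:,1])>.038)]
print("front x (sides)",np.percentile(f[:,0],[0,.5,2,98,99.5,100]))
x0=np.percentile(f[:,0],.5)+.036
o=ax*x0+ay*ymid; print("stage origin",o,"home",o+ax*.014,"mouth",o-ax*.036)
# noses in stage frame
for n in [(.6191,-.0728),(.6316,-.1161)]: d=np.array(n)-o;print("nose",d@ax,d@ay)
# tile
def tile(x,y,rad=.05):
    mk=m&(np.hypot(W[...,0]-x,W[...,1]-y)<rad)&(W[...,2]>.045)&((im.max(-1)-im.min(-1))<45)&(im.min(-1)>110)
    lab=cv2.connectedComponents(mk.astype(np.uint8))[1];k=np.bincount(lab[mk]).argmax();g=lab==k
    g=cv2.morphologyEx(g.astype(np.uint8),cv2.MORPH_CLOSE,np.ones((9,9))).astype(bool)&m
    q=W[g];cc=np.median(q,0)
    for _ in range(8):
        V=np.linalg.svd(q-cc,full_matrices=False)[2];n=V[2]*np.sign(V[2,2]);d=(q-cc)@n;q=q[abs(d)<.003];cc=q.mean(0)
    az=np.arctan2(-n[1],-n[0]);print("n",len(q),"tilt",np.degrees(np.arccos(n[2])),"az",np.degrees(az))
    up=np.array([np.cos(az),np.sin(az),0]);ex=up*n[2]+np.array([0,0,np.hypot(n[0],n[1])]);ey=np.cross(n,ex)
    uv=np.c_[(q-cc)@ex,(q-cc)@ey]*1000
    r=cv2.minAreaRect(uv.astype(np.float32));print("rect",r,"ext",np.ptp(uv,axis=0))
    c=cc+ex*r[0][0]/1000+ey*r[0][1]/1000-n*.004
    print("head",np.round(c,4))
    return c
A=tile(.518,-.292);B=tile(.48,-.383)
d=A-B;print("sep",np.linalg.norm(d),"rack yaw from sep",np.degrees(np.arctan2(-d[0],d[1])))
E
python3 fit2.py
```

```text
3452 plate z 0.039591239790171734
w 0.10310081445626765 yaw 4.3000000000000025 (np.float64(-0.19202277428853465), np.float64(-0.088921959832267), np.float64(0.5625535895861693), np.float64(0.5659713605860813), np.float64(0.6824150345553865), np.float64(0.6833533541779253))
front x (sides) [0.56614787 0.56692159 0.5696853  0.68162944 0.68316177 0.68408797]
stage origin [ 0.61175688 -0.09487066] home [ 0.62571748 -0.09382096] mouth [ 0.57585822 -0.0975699 ]
nose 0.008977276812915243 0.021457959561592892
nose 0.018195512110399267 -0.02265739080537371
n 1453 tilt 30.080163512965484 az -21.882938299971844
rect ((-0.6688175201416016, -0.07233619689941406), (58.39600372314453, 57.508087158203125), 0.274516224861145) ext [58.34434054 57.67468827]
head [ 0.525  -0.2966  0.0751]
n 830 tilt 30.07069694928777 az -21.751867924501273
rect ((-1.254298210144043, 0.1098175048828125), (52.10676956176758, 51.77056121826172), 21.698331832885742) ext [52.26714287 53.62618816]
head [ 0.4877 -0.389   0.0751]
sep 0.09962292649163952 rack yaw from sep -21.986300347482167
```

```bash
cat > go.py <<'E'
from h import *
from scipy.spatial.transform import Rotation as Ro
az=np.radians(-21.9);n=np.array([-.5*np.cos(az),-.5*np.sin(az),np.cos(np.pi/6)])
ex=np.array([np.cos(np.pi/6)*np.cos(az),np.cos(np.pi/6)*np.sin(az),.5]);ey=np.cross(n,ex)
head=np.array([.525,-.2966,.0751]); RG=np.c_[ex,-ey,-n]
G=head-.010*ex+.003*n
def to(P,R):
    s=sense();d=np.array(P)-s["tcp_pos"];w=Ro.from_matrix(R@np.array(s["ee_rot"]).T).as_rotvec()
    print("t",s["time_s"],"units",np.round(d/.025,3),"mm",np.round(d*1000,1),"rot",np.round(w,4)); return d,w
def down(yaw): # tool pointing down, tool x at yaw deg
    c,s_=np.cos(np.radians(yaw)),np.sin(np.radians(yaw)); return np.array([[c,s_,0],[s_,-c,0],[0,0,-1.]])
E
python3 -c "
from go import *
to(G+.07*n,RG);print(G,n,ex)"
```

```text
t 4.15 units [-1.824 -4.797 -8.505] mm [ -45.6 -119.9 -212.6] rot [-0.1911 -0.4751 -0.0545]
[ 0.51557295 -0.29281035  0.07269808] [-0.46391813  0.18649389  0.8660254 ] [ 0.80352977 -0.3230169   0.5       ]
```

>>> apply_moves(
  plan=[
    [[100,-0.18,-0.48,-0.8,-0.019,-0.0475,-0.0055],[100,-0.18,-0.48,-0.8,-0.019,-0.0475,-0.0055],[100,-0.18,-0.48,-0.8,-0.019,-0.0475,-0.0055],[100,-0.18,-0.48,-0.8,-0.019,-0.0475,-0.0055],[100,-0.18,-0.48,-0.8,-0.019,-0.0475,-0.0055],[100,-0.18,-0.48,-0.8,-0.019,-0.0475,-0.0055],[100,-0.18,-0.48,-0.8,-0.019,-0.0475,-0.0055],[100,-0.18,-0.48,-0.8,-0.019,-0.0475,-0.0055],[100,-0.18,-0.48,-0.8,-0.019,-0.0475,-0.0055],[100,-0.18,-0.48,-0.8,-0.019,-0.0475,-0.0055],[100,0,0,0,0,0,0]],
  ],
)

```text
time_s: 5.07
tcp_pos: [0.4794, -0.2789, 0.1609]
ee_rot: [[0.818, -0.342, 0.462], [-0.301, -0.94, -0.162], [0.49, -0.006, -0.872]]
wrist_force: [-0.6, -0.5, -0.4]
gripper_width: 1.002
```

```bash
python3 look.py w2 tile_head; python3 -c "
from go import *
to(G+.07*n,RG)"
```

```text
[ 0.4794 -0.2789  0.1609] 5.0667
tile_head [([0.5262, -0.2925, 0.0805], 0.94)]
t 5.1667 units [-0.017 -0.063 -1.239] mm [ -0.4  -1.6 -31. ] rot [-0.0085 -0.0013 -0.0355]
```

View pics/w2.png

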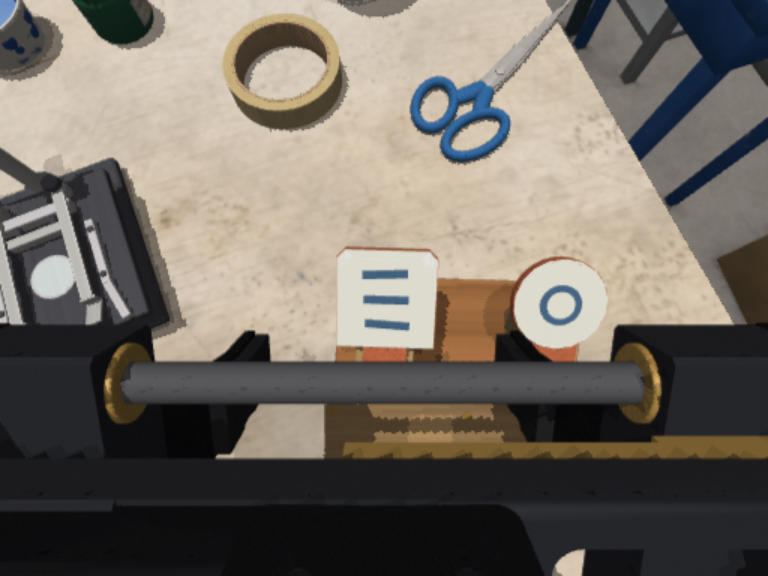

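```bash
sed -e 's/w1.pkl/w2.pkl/' -e '/^# plate/,/^# tile/d' fit2.py > fit3.py; python3 fit3.py
```

```text
n 4231 tilt 29.972774607705148 az -21.87663925369844
rect ((-0.6628074645996094, -0.18757247924804688), (57.850345611572266, 57.33635330200195), 0.03598492220044136) ext [57.84933238 57.34587028]
head [ 0.5246 -0.2965  0.0748]
n 2320 tilt 30.07249612278564 az -21.915864751883582
rect ((-0.6238670349121094, -0.24861526489257812), (52.17424011230469, 52.682430267333984), 1.0930088758468628) ext [52.23798468 52.72158368]
head [ 0.4875 -0.3894  0.075 ]
sep 0.09999206549609087 rack yaw from sep -21.778680289456442
```

>>> apply_moves(
  plan=[
    [[100,0,0,-0.6,-0.004,0,-0.018],[100,0,0,-0.6,-0.004,0,-0.018],[100,0,0,0,0,0,0]],
  ],
)

```text
time_s: 5.42
tcp_pos: [0.4893, -0.2855, 0.1522]
ee_rot: [[0.811, -0.361, 0.46], [-0.326, -0.932, -0.158], [0.486, -0.022, -0.874]]
wrist_force: [1.3, 0.6, 0.5]
gripper_width: 0.998
```

```bash
python3 -c "
from go import *
to(G,RG)"
```

```text
t 5.4167 units [ 1.051 -0.294 -3.18 ] mm [ 26.3  -7.3 -79.5] rot [-0.0262 -0.0073 -0.0125]
```

```bash
python3 -c "
from go import *
s=sense();print(s['joints'],s['joint_velocities'],s['wrist_force'])
to(G,RG)"
```

```text
[-13.14372977  10.20243374 -42.08157317  17.95442687  -9.19873427
  64.62191909] [ 1.02993238 -1.09119486  1.23919463  0.72070405  0.16736862 -0.52258985] [1.27418163 0.62446831 0.54939965]
t 5.4167 units [ 1.051 -0.294 -3.18 ] mm [ 26.3  -7.3 -79.5] rot [-0.0262 -0.0073 -0.0125]
```

```bash
cat > kin.py <<'E'
import numpy as np,pickle
from scipy.spatial.transform import Rotation as Ro
from scipy.optimize import least_squares
from station import sense
S=[pickle.load(open(f,"rb"))[0] for f in ["w1.pkl","w2.pkl"]]+[sense()]
S.append(dict(joints=[85.291,22.092,.379,-.029,-68.411,-14.815],tcp_pos=[.209,.589,.229],ee_rot=[[0.942,-0.334,-0.001],[-0.334,-0.942,-0.002],[0,0.002,-1]]))
import itertools
def fk(q,p,sg):
    q=np.radians(q);d1,a1,L2,a3,L3,L6,o6=p;s2,s3,s4,s5,s6,s1=sg
    R=Ro.from_euler('z',s1*q[0]);pos=R.apply([a1,0,0])+[0,0,d1]
    R=R*Ro.from_euler('y',s2*q[1]);pos=pos+R.apply([0,0,L2])
    R=R*Ro.from_euler('y',s3*q[2]);pos=pos+R.apply([L3,0,a3])
    R=R*Ro.from_euler('x',s4*q[3])*Ro.from_euler('y',s5*q[4]);pos=pos+R.apply([L6,0,0])
    R=R*Ro.from_euler('x',s6*q[5]+o6)*Ro.from_euler('y',np.pi/2)
    return pos,R.as_matrix()
def res(p,sg):
    o=[]
    for s in S:
        P,R=fk(s["joints"],p,sg);o+=list((P-s["tcp_pos"])*10)+list((R-np.array(s["ee_rot"])).ravel())
    return o
if __name__=="__main__":
    best=None
    for sg in itertools.product([1],[1,-1],[1,-1],[1,-1],[1,-1],[1]):
      for o6 in (0,np.pi/2,np.pi,-np.pi/2):
        r=least_squares(res,[.35,0.05,.4,0,.4,.25,o6],args=(sg,))
        if best is None or r.cost<best[0]:best=(r.cost,sg,r.x)
    print(best); pickle.dump(best[1:],open("kin.pkl","wb"))
    sg,p=best[1:]
    from go import G,ex,ey,n,down
    q0=np.array(S[2]["joints"])
    for tilt in (0,5,10,15,20,25,30):
        az=-21.9;R=Ro.from_rotvec(np.radians(tilt)*-ey).as_matrix()@down(az)
        for dz in (0,.08):
            T=G+[0,0,dz]
            f=lambda q:list((fk(q,p,sg)[0]-T)*10)+list((fk(q,p,sg)[1]-R).ravel())
            k=least_squares(f,[-20,20,-20,0,-40,0]);print(tilt,dz,np.round(k.x,1),round(k.cost,5))
E
python3 kin.py
```

```text
(np.float64(3.9364069019084216), (1, -1, -1, -1, -1, 1), array([ 1.30581312, -0.58448253,  1.20414349, -0.46692541,  0.95875895,
        1.47226119,  4.71233667]))
0 0 [-29.6  25.9  -0.5   0.  -63.6  97.7] 0.0
0 0.08 [-29.6  22.6   0.6  -0.  -68.   97.7] 0.0
5 0 [-31.7  22.   -7.8  -1.  -55.2 100.4] 0.0
5 0.08 [-31.7  18.4  -6.7  -1.  -60.  100.3] 0.0
10 0 [-35.3  18.9 -15.   -3.2 -46.4 105.5] 0.0
10 0.08 [-35.3  14.7 -13.8  -2.9 -51.8 105.1] 0.0
15 0 [-42.9  16.8 -21.8  -8.7 -37.6 117.3] 0.0
15 0.08 [-42.9  11.9 -20.6  -7.7 -43.7 116. ] 0.0
20 0 [-65.3  16.5 -27.9 -25.3 -33.4 153.1] 0.0
20 0.08 [-65.3  10.6 -26.8 -21.5 -39.8 148.4] 0.0
25 0 [ 44.5  16.3 -39.1  45.9 -32.6 -15.3] 0.0
25 0.08 [ 44.5   7.7 -37.9  37.1 -40.   -4.4] 0.0
30 0 [  6.2  23.2 -44.  106.7 -14.2 -42. ] 0.0
30 0.08 [  6.2  12.3 -43.1  61.5 -15.5   4.5] 0.0
```

```bash
python3 - <<'E'
s=open("kin.py").read()
s=s.replace("d1,a1,L2,a3,L3,L6,o6=p","d1,a1,L2,a3,L3,L6,o6,y1,y5,z5=p").replace("[L3,0,a3]","[L3,y1,a3]").replace("R.apply([L6,0,0])","R.apply([L6,y5,z5])").replace(".25,o6]",".25,o6,-.1,0,0]")
open("kin.py","w").write(s)
E
python3 kin.py
```

```text
(np.float64(2.539321959131699e-06), (1, -1, -1, -1, -1, 1), array([ 1.58819611e-01, -2.39555682e-03,  5.68698193e-01, -4.31190412e-04,
        4.23103899e-01,  2.99758520e-01, -1.57084863e+00,  1.18456173e-03,
       -1.61129926e-01,  4.26338361e-04]))
0 0 [-13.9  27.7 -15.4  -0.  -46.8  82. ] 0.0
0 0.08 [-13.9  22.6 -10.5  -0.  -56.9  82. ] 0.0
5 0 [-13.6  25.8 -19.7   1.1 -39.6  80.8] 0.0
5 0.08 [-13.6  20.4 -14.6   0.9 -50.1  81.1] 0.0
10 0 [-13.2  24.  -24.2   2.9 -31.9  79. ] 0.0
10 0.08 [-13.2  18.3 -18.9   2.2 -43.   79.8] 0.0
15 0 [-12.8  22.5 -29.1   5.9 -23.6  75.8] 0.0
15 0.08 [-12.7  16.4 -23.4   4.1 -35.5  77.8] 0.0
20 0 [-12.7  21.3 -35.6  13.3 -13.7  68.5] 0.0
20 0.08 [-12.4  14.7 -28.3   7.1 -27.4  74.7] 0.0
25 0 [-14.7  20.5 -42.2  25.1  -3.7  58.4] 0.0009
25 0.08 [-12.2  13.3 -34.3  13.2 -18.2  68.7] 0.0
30 0 [-14.1  20.5 -39.2   5.9  -1.   77.3] 0.00451
30 0.08 [-17.3  11.9 -46.4  43.4  -2.9  42.7] 6e-05
```

```bash
cat >> go.py <<'E'
head=np.array([.5247,-.2966,.0749])
R15=Ro.from_rotvec(np.radians(15)*-ey).as_matrix()@down(-21.9); zt=R15[:,2]
G=head-.010*ex-.0025*n-.008*zt
E
python3 -c "
from go import *
to(G-.06*zt,R15);print(G,zt)"
```

```text
t 5.4167 units [ 0.488 -0.072 -0.752] mm [ 12.2  -1.8 -18.8] rot [ 0.0701  0.2361 -0.0096]
[ 0.51590336 -0.29306378  0.07546234] [ 0.24014169 -0.09653634 -0.96592583]
```

>>> apply_moves(
  plan=[
    [[100,0,0,0,0.035,0.118,-0.005],[100,0.25,0,-0.3,0.035,0.118,-0.005],[100,0.25,-0.07,-0.4,0,0,0],[100,0,0,0,0,0,0]],
  ],
)

```text
time_s: 5.75
tcp_pos: [0.4999, -0.2877, 0.1311]
ee_rot: [[0.887, -0.374, 0.271], [-0.357, -0.928, -0.11], [0.292, 0.001, -0.956]]
wrist_force: [-0.5, 1.2, -0.1]
gripper_width: 0.998
```

```bash
python3 -c "
from go import *
to(G,R15);print(sense()['joints'])"
```

```text
t 5.75 units [ 0.639 -0.216 -2.227] mm [ 16.   -5.4 -55.7] rot [0.0142 0.0317 0.0007]
[-12.38219729  15.90188712 -29.27633136   6.04746493 -28.20104503
  75.53809671]
```

>>> apply_moves(
  plan=[
    [[100,0.15,-0.05,-0.45,0.014,0.032,0],[100,0.15,-0.05,-0.5,0,0,0],[100,0.15,-0.05,-0.5,0,0,0],[100,0.1,-0.05,-0.4,0,0,0],[100,0.0,0,-0.1,0,0,0],[100,0,0,0,0,0,0]],
  ],
)

```text
time_s: 6.25
tcp_pos: [0.5152, -0.2922, 0.0798]
ee_rot: [[0.893, -0.372, 0.252], [-0.359, -0.928, -0.1], [0.271, -0.001, -0.963]]
wrist_force: [-1.0, 0.1, -0.8]
gripper_width: 1.002
```

```bash
python3 look.py w3; python3 -c "
from go import *
to(G,R15);print(sense()['joints'],sense()['wrist_force'])"
```

```text
[ 0.5152 -0.2922  0.0798] 6.25
t 6.3 units [ 0.032 -0.036 -0.184] mm [ 0.8 -0.9 -4.6] rot [ 0.0038  0.0123 -0.0007]
[-12.73434604  21.73833345 -29.42760233   6.06759138 -23.39741995
  75.62230346] [ 0.2980398   0.91577295 -0.63223373]
```

View pics/w3.png

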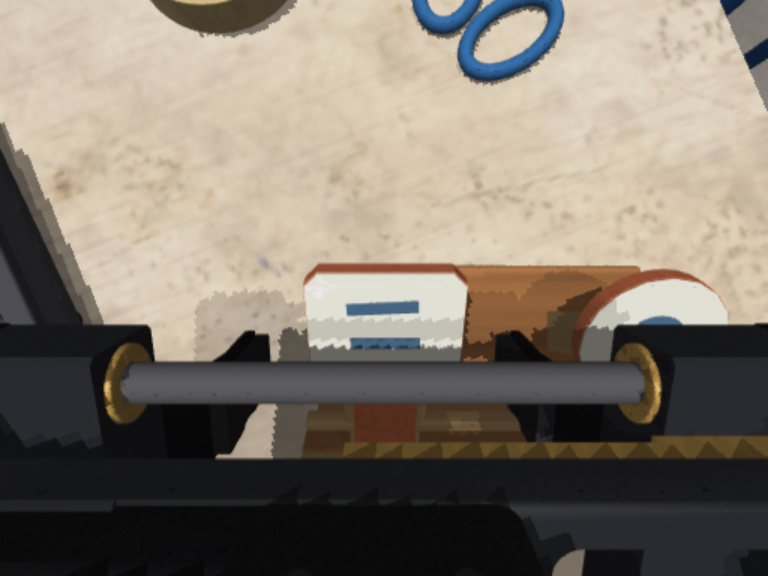

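>>> apply_moves(
  plan=[
    [[100,0.03,-0.03,-0.18,0.004,0.012,0],[100,0.0,0,0,0,0,0],[50,0,0,0,0,0,0],[40,0,0,0,0,0,0],[40,0,0,0,0,0,0],[40,0,0,0,0,0,0],[40,0,0,0,0,0,0],[40,0,0,0,0,0,0]],
  ],
)

```text
time_s: 6.97
tcp_pos: [0.517, -0.2932, 0.079]
ee_rot: [[0.895, -0.372, 0.247], [-0.359, -0.928, -0.098], [0.266, -0.001, -0.964]]
wrist_force: [0.5, 0.4, -0.4]
gripper_width: 0.654
```

```bash
python3 -c "
from go import *
to(G,R15);s=sense();print(s['wrist_force'],s['gripper_width'])"
```

```text
t 6.9667 units [-0.044  0.006 -0.143] mm [-1.1  0.1 -3.6] rot [ 0.0016  0.0073 -0.0011]
[ 0.4726667   0.38393334 -0.44480921] 0.654126332074816
```

>>> apply_moves(
  plan=[
    [[80,0,0,0,0,0,0],[80,0,0,0,0,0,0],[80,-0.03,0,-0.14,0,0,0],[80,0,0,-0.1,0,0,0],[80,0,0,0,0,0,0],[80,0,0,0,0,0,0]],
  ],
)

```text
time_s: 7.47
tcp_pos: [0.5161, -0.2932, 0.0724]
ee_rot: [[0.895, -0.372, 0.247], [-0.359, -0.928, -0.098], [0.266, -0.001, -0.964]]
wrist_force: [-0.1, -0.0, 0.1]
gripper_width: 0.792
```

```bash
python3 -c "
from go import *
to(G,R15);s=sense();print(s['wrist_force'],s['gripper_width'])"
```

```text
t 7.4667 units [-0.008  0.005  0.123] mm [-0.2  0.1  3.1] rot [ 0.0016  0.0073 -0.001 ]
[-0.09465778 -0.01648304  0.06298353] 0.79198124598646
```

>>> apply_moves(
  plan=[
    [[80,0,0,0.1,0,0,0],[80,0,0,0,0,0,0],[50,0,0,0,0,0,0],[40,0,0,0,0,0,0],[40,0,0,0,0,0,0],[40,0,0,0,0,0,0],[40,0,0,0,0,0,0]],
  ],
)

```text
time_s: 8.05
tcp_pos: [0.5162, -0.2932, 0.075]
ee_rot: [[0.895, -0.372, 0.247], [-0.359, -0.928, -0.098], [0.266, -0.001, -0.964]]
wrist_force: [-0.4, -0.5, -0.5]
gripper_width: 0.659
```

```bash
python3 -c "
from go import *
to(G,R15);s=sense();print(s['wrist_force'],s['gripper_width'])"
```

```text
t 8.05 units [-0.011  0.005  0.017] mm [-0.3  0.1  0.4] rot [ 0.0016  0.0072 -0.001 ]
[-0.38488482 -0.50375044 -0.54271759] 0.6585854564596327
```

>>> apply_moves(
  plan=[
    [[40,0.16,-0.065,0.1,0,0,0],[40,0.32,-0.13,0.2,0,0,0],[40,0.32,-0.13,0.2,0,0,0],[40,0.32,-0.13,0.2,0,0,0],[40,0.32,-0.13,0.2,0,0,0],[40,0.32,-0.13,0.2,0,0,0],[40,0.32,-0.13,0.25,0,0,0],[40,0.2,-0.1,0.3,0,0,0],[40,0,0,0.4,0,0,0],[40,0,0,0,0,0,0]],
  ],
)

```text
time_s: 8.88
tcp_pos: [0.5748, -0.3178, 0.1272]
ee_rot: [[0.896, -0.372, 0.24], [-0.36, -0.928, -0.096], [0.259, -0.001, -0.966]]
wrist_force: [0.0, -0.2, 0.1]
gripper_width: 0.659
```

```bash
python3 look.py w4; python3 -c "
from go import *
d,w=to(G,R15);s=sense();print('along',-d@ex,-d@ey,-d@n,s['wrist_force'],s['gripper_width'])"
```

```text
[ 0.5748 -0.3178  0.1272] 8.8833
t 8.9333 units [-2.328  0.978 -2.025] mm [-58.2  24.4 -50.6] rot [-0.0017 -0.0012 -0.0002]
along 0.07995920515979946 -0.0009708514308833342 0.012279351735309814 [-0.5068265   0.22784946 -0.71296336] 0.6599803591272372
```

View pics/w4.png

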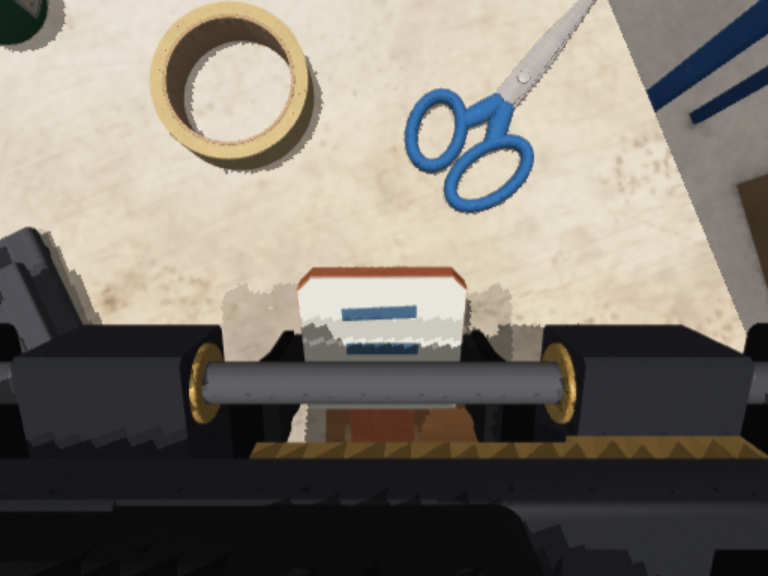

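```bash
cat >> go.py <<'E'
import pickle
RT=np.c_[ex,ey,n]
def rz(a): return Ro.from_euler('z',a,degrees=True).as_matrix()
home=np.array([.6249,-.0939,.044]); syaw=4.3; sx=np.array([np.cos(np.radians(syaw)),np.sin(np.radians(syaw)),0])
o_grasp=RT.T@(np.array([.5162,-.2932,.0750])-head); Rrel=RT.T@np.array([[0.895,-0.372,0.247],[-0.359,-0.928,-0.098],[0.266,-0.001,-0.964]])
E
cat > ik.py <<'E'
from go import *
from kin import fk
from scipy.optimize import least_squares
sg,p=pickle.load(open("kin.pkl","rb"))
def ik(T,R,q0=(-10,20,-30,0,-60,80)):
    f=lambda q:list((fk(q,p,sg)[0]-T)*10)+list((fk(q,p,sg)[1]-R).ravel())
    k=least_squares(f,q0);return np.round(k.x,1),round(k.cost,6)
E
cat >> go.py <<'E'
def lay(hx,dz=0.0):
    h=home-sx*(home[0]-hx)/sx[0]; h[2]=.004+dz
    return h+rz(syaw)@o_grasp, rz(syaw)@Rrel, h
E
python3 - <<'E'
from ik import *
print("o",o_grasp)
for hx in (.46,.48):
    T,R,h=lay(hx,.002);print(hx,T,h,ik(T,R))
    for dx in (-.074,):
        print("tail",ik(h+sx*dx+[0,0,.008],down(syaw)))
for st in (-.06,0): print("ins",st,ik(home+sx*(st-.074)+[0,0,.005],down(syaw)))
T,R,h=lay(.47,.15);to(T,R)
E
```

```text
o [-7.87826046e-03 -1.57528886e-05  4.66398585e-03]
0.46 [ 0.4521451  -0.1069053   0.01066399] [ 0.46       -0.10629889  0.006     ] (array([  6.4,  29.6, -26.5,  -0.8, -48.5,  88.5]), np.float64(0.0))
tail (array([  7.3,  19.3, -45. ,  -0. , -25.6,  87. ]), np.float64(0.0))
0.48 [ 0.4721451  -0.1054015   0.01066399] [ 0.48       -0.10479509  0.006     ] (array([  6.3,  30.9, -23.7,  -0.8, -50. ,  88.6]), np.float64(0.0))
tail (array([  7.1,  20.6, -42.5,  -0. , -26.9,  87.2]), np.float64(0.0))
ins -0.06 (array([  6.6,  22.7, -29.6,  -0. , -37.8,  87.7]), np.float64(0.0))
ins 0 (array([  6.4,  27. , -21.4,  -0. , -41.6,  87.9]), np.float64(0.0))
t 8.9333 units [-4.478  8.454  1.304] mm [-111.9  211.3   32.6] rot [0.0795 0.5129 0.4479]
```

>>> apply_moves(
  plan=[
    [[40,0,0,0.5,0,0,0],[40,0,0,0.9,0,0,0],[40,0,0,0.9,0,0,0],[40,-0.5,0.9,0.4,0.009,0.057,0.05],[40,-0.5,0.94,0,0.009,0.057,0.05],[40,-0.5,0.94,0,0.009,0.057,0.05],[40,-0.5,0.94,0,0.009,0.057,0.05],[40,-0.5,0.94,0,0.009,0.057,0.05],[40,-0.5,0.94,0,0.009,0.057,0.05],[40,-0.5,0.94,-0.2,0.009,0.057,0.05],[40,-0.5,0.94,-0.3,0.009,0.057,0.05],[40,-0.4,0.9,-0.3,0.009,0.057,0.05]],
  ],
)

```text
time_s: 9.93
tcp_pos: [0.4489, -0.101, 0.1722]
ee_rot: [[0.956, 0.088, -0.281], [0.086, -0.996, -0.019], [-0.281, -0.006, -0.96]]
wrist_force: [0.9, 0.0, -1.4]
gripper_width: 0.664
```

```bash
python3 -c "
from go import *
T,R,h=lay(.47,.03);to(T,R);s=sense();print(s['wrist_force'],s['gripper_width'],s['joints'])"
```

```text
t 9.9333 units [ 0.53  -0.204 -5.341] mm [  13.2   -5.1 -133.5] rot [-0.0025 -0.0308 -0.0125]
[ 0.85734711  0.04231244 -1.39143187] 0.6637001790432897 [  7.00868745  17.57220302 -16.83737605  -0.952216   -71.90520561
  88.49907964]
```

>>> apply_moves(
  plan=[
    [[40,0.2,-0.1,-0.7,0,-0.015,-0.006],[40,0.2,-0.1,-0.9,0,-0.015,-0.006],[40,0.1,0,-0.9,0,0,0],[40,0,0,-0.9,0,0,0],[40,0,0,-0.9,0,0,0],[40,0,0,-0.6,0,0,0],[40,0,0,-0.2,0,0,0],[40,0,0,0,0,0,0]],
  ],
)

```text
time_s: 10.6
tcp_pos: [0.4565, -0.1005, 0.0369]
ee_rot: [[0.963, 0.084, -0.256], [0.083, -0.996, -0.015], [-0.256, -0.007, -0.967]]
wrist_force: [0.4, -0.3, -1.1]
gripper_width: 0.663
```

```bash
python3 look.py w5
python3 - <<'E'
from go import *
T,R,h=lay(.47,.0);to(T,R);s=sense();print(s['wrist_force'],s['gripper_width'])
p=capture("side");save(p,"side5.png")
x=p["pixels"]
W=cloud(p);K=np.array(p["mtx"]);c=np.array(p["R"])@np.array(s["tcp_pos"])+np.array(p["t"]);u,v=K[0,0]*c[0]/c[2]+K[0,2],K[1,1]*c[1]/c[2]+K[1,2];print(u,v)
u,v=int(u),int(v);cr=x[max(0,v-60):v+60,max(0,u-80):u+80]
cv2.imwrite("pics/side5c.png",cv2.cvtColor(cv2.resize(cr,None,fx=4,fy=4,interpolation=cv2.INTER_CUBIC),cv2.COLOR_RGB2BGR))
E
```

```text
[ 0.4565 -0.1005  0.0369] 10.6
t 10.65 units [ 0.217 -0.225 -1.148] mm [  5.4  -5.6 -28.7] rot [-0.0049 -0.0043 -0.0091]
[ 0.13487658 -1.60640392 -0.31227256] 0.6655346904189033
290.82124284571205 199.3847640503075
```

View pics/side5c.png

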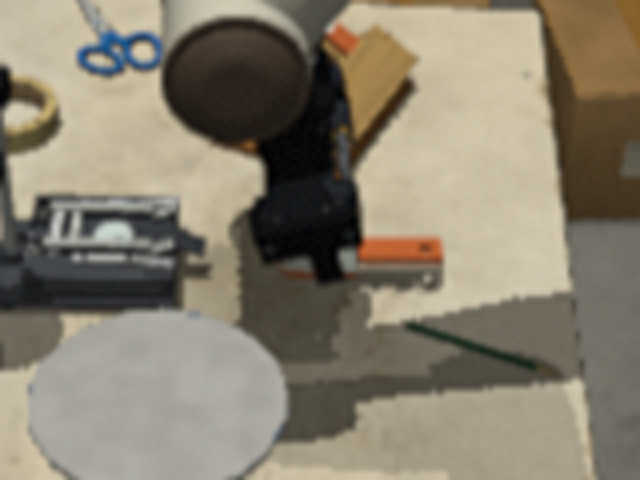

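View pics/w5.png

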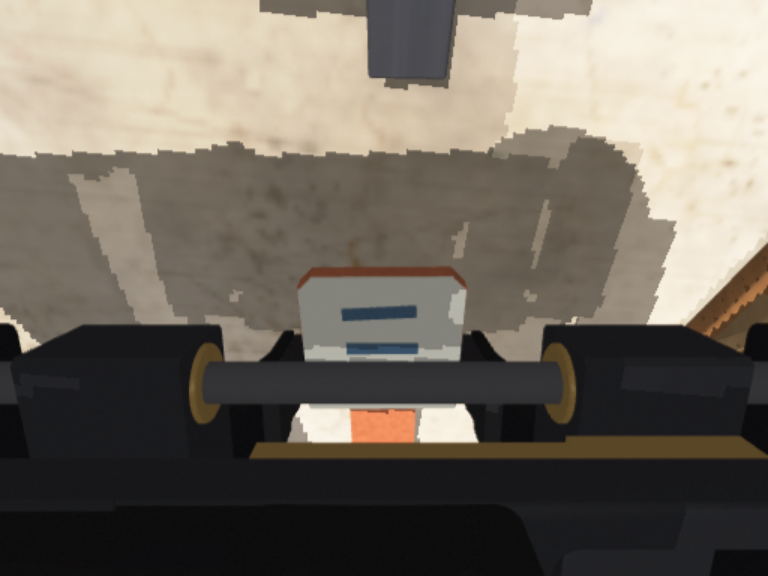

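>>> apply_moves(
  plan=[
    [[40,0.1,-0.12,-0.4,-0.002,-0.002,-0.004],[40,0.1,-0.1,-0.4,-0.002,-0.002,-0.004],[40,0,0,-0.1,0,0,0],[40,0,0,0,0,0,0],[40,0,0,0,0,0,0]],
  ],
)

```text
time_s: 11.12
tcp_pos: [0.4661, -0.1067, 0.0166]
ee_rot: [[0.968, 0.076, -0.24], [0.074, -0.997, -0.017], [-0.241, -0.001, -0.971]]
wrist_force: [-0.1, 0.2, -1.3]
gripper_width: 0.662
```

Run:
```python
from go import *
T,R,h=lay(.47,.0);to(T,R);s=sense();print(s['wrist_force'],s['gripper_width'])
```

```text
t 11.1167 units [-0.157  0.022 -0.319] mm [-3.9  0.5 -8. ] rot [-0.0009  0.011  -0.0008]
[-0.1432717   0.18956076 -1.27639368] 0.6620584506171096
```

>>> apply_moves(
  plan=[
    [[40,0,0,-0.12,0,0.005,0],[40,0,0,-0.1,0,0,0],[40,0,0,0,0,0,0],[40,0,0,0,0,0,0]],
  ],
)

```text
time_s: 11.45
tcp_pos: [0.4666, -0.1067, 0.0112]
ee_rot: [[0.967, 0.076, -0.244], [0.074, -0.997, -0.017], [-0.245, -0.002, -0.97]]
wrist_force: [0.3, -0.5, -0.5]
gripper_width: 0.659
```

Run:
```python
from go import *
T,R,h=lay(.47,.0);to(T,R);s=sense();print(s['wrist_force'],s['gripper_width'])
```

```text
t 11.45 units [-0.179  0.022 -0.1  ] mm [-4.5  0.5 -2.5] rot [-0.001   0.0069 -0.0009]
[ 0.33155046 -0.45091822 -0.52116096] 0.6593931730936967
```

>>> apply_moves(
  plan=[
    [[40,0,0,-0.04,0,0,0],[40,0,0,0,0,0,0],[75,0,0,0,0,0,0],[90,0,0,0,0,0,0],[90,0,0,0,0,0,0],[90,0,0,0,0,0,0],[90,0,0,0,0,0,0]],
  ],
)

```text
time_s: 12.03
tcp_pos: [0.4671, -0.1066, 0.011]
ee_rot: [[0.967, 0.077, -0.243], [0.075, -0.997, -0.017], [-0.244, -0.002, -0.97]]
wrist_force: [0.5, -0.0, -1.2]
gripper_width: 0.879
```

Run:
```python
from go import *
s=sense();print(s['wrist_force'],s['gripper_width'],s['tcp_pos'])
T,R,h=lay(.47);to(h-sx*.05+[0,0,.15],down(syaw))
```

```text
[ 0.47655601 -0.00524043 -1.23450783] 0.8794330506608669 [ 0.46710743 -0.10661282  0.0110262 ]
t 12.0333 units [-1.879 -0.107  5.719] mm [-47.   -2.7 143. ] rot [ 0.0172 -0.2456 -0.0022]
```

>>> apply_moves(
  plan=[
    [[90,0.05,0,0.4,0,0,0],[90,0,0,0.8,0.003,-0.035,0],[90,-0.3,0,0.8,0.003,-0.035,0],[90,-0.4,0,0.8,0.003,-0.035,0],[90,-0.4,0,0.8,0.003,-0.035,0],[90,-0.5,0,0.8,0.003,-0.035,0],[90,-0.4,0,0.8,0.003,-0.035,0],[90,-0.4,0,0.6,0,-0.035,0],[90,0,0,0,0,0,0]],
  ],
)

```text
time_s: 12.78
tcp_pos: [0.4068, -0.1071, 0.1656]
ee_rot: [[0.997, 0.078, 0.013], [0.078, -0.997, 0.0], [0.013, 0.001, -1.0]]
wrist_force: [0.5, -0.2, 0.6]
gripper_width: 0.898
```

```bash
python3 look.py w6 tile_head tile_tail
```

```text
[ 0.4068 -0.1071  0.1656] 12.7833
tile_head [([0.4639, -0.1062, 0.0062], 0.8)]
tile_tail [([0.464, -0.1053, 0.0059], 0.68)]
```

View pics/w6.png

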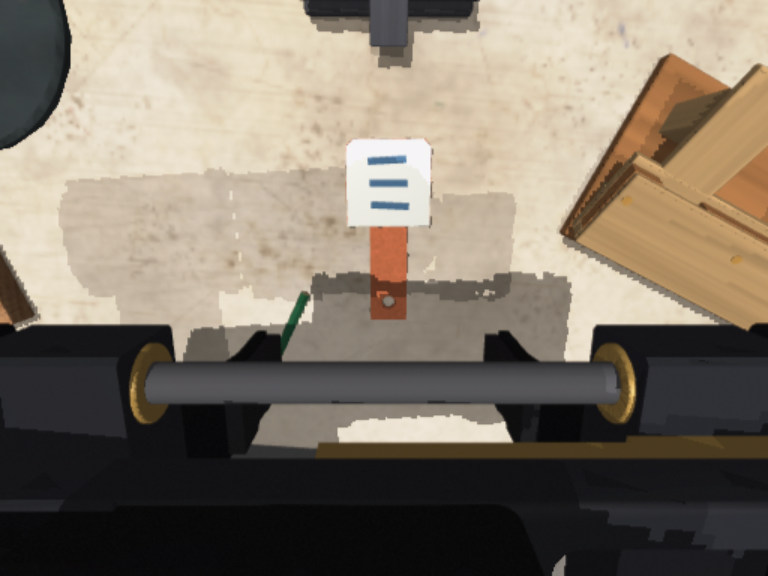

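```bash
cat > fit4.py <<'E'
from go import *
import sys
def fit(tag,zr=(.0055,.012),box=(.46,-.107,.1)):
    s,p=pickle.load(open(tag+".pkl","rb")); W=cloud(p,s); im=p["pixels"].astype(int)
    m=np.isfinite(W[...,2])&(np.hypot(W[...,0]-box[0],W[...,1]-box[1])<box[2])
    g=m&(W[...,2]>zr[0]-.0012)&(W[...,2]<zr[1])
    lab=cv2.connectedComponents(cv2.morphologyEx(g.astype(np.uint8),cv2.MORPH_OPEN,np.ones((3,3))))[1];k=np.bincount(lab[g&(lab>0)]).argmax();q=W[lab==k]
    print(len(q),"z",np.median(q[:,2]))
    # head/tail split by local colour: bright = glaze
    sat=(im.max(-1)-im.min(-1))
    gl=(lab==k)&(sat<40)&(im.min(-1)>90); gl=cv2.morphologyEx(gl.astype(np.uint8),cv2.MORPH_CLOSE,np.ones((9,9))).astype(bool)&(lab==k)
    rg=cv2.minAreaRect((W[gl][:,:2]*1000).astype(np.float32));print("glaze",rg)
    tl=(lab==k)&(sat>50); q2=W[cv2.morphologyEx(tl.astype(np.uint8),cv2.MORPH_OPEN,np.ones((3,3))).astype(bool)]
    hc=np.array(rg[0])/1000
    q2=q2[np.hypot(q2[:,0]-hc[0],q2[:,1]-hc[1])>.033]
    rt=cv2.minAreaRect((q2[:,:2]*1000).astype(np.float32));print("tail",rt)
    tc=np.array(rt[0])/1000;d=hc-tc
    print("yaw from centres",np.degrees(np.arctan2(d[1],d[0])))
    return hc
fit(sys.argv[1])
E
python3 fit4.py w6
```

```text
4722 z 0.0072783485866169395
glaze ((474.4909362792969, -105.49446105957031), (57.64575958251953, 58.22200393676758), 4.365660190582275)
tail ((411.011962890625, -110.98219299316406), (65.90480041503906, 25.24959373474121), 4.170114994049072)
yaw from centres 4.940913030802565
```

>>> apply_moves(
  plan=[
    [[55,-0.1,-0.06,-0.5,0,0.006,0],[55,-0.1,-0.06,-0.9,0,0.006,0],[55,-0.05,-0.04,-0.9,0,0,0],[55,0,0,-0.9,0,0,0],[55,0,0,-0.7,0,0,0],[55,0,0,-0.3,0,0,0],[55,0,0,0,0,0,0]],
  ],
)

```text
time_s: 13.52
tcp_pos: [0.4052, -0.1111, 0.0476]
ee_rot: [[0.997, 0.079, -0.017], [0.079, -0.997, -0.002], [-0.017, 0.001, -1.0]]
wrist_force: [0.7, 1.0, -0.3]
gripper_width: 0.558
```

Run:
```python
from go import *
s=sense();print(s['wrist_force'],s['gripper_width'],s['tcp_pos'],np.round(s['ee_rot'],4))
to([.4007,-.1111,.0095],down(4.4))
```

```text
[ 0.68881278  0.98039084 -0.27428917] 0.5576907472832612 [ 0.40520053 -0.11112221  0.04763359] [[ 9.968e-01  7.870e-02 -1.700e-02]
 [ 7.870e-02 -9.969e-01 -2.200e-03]
 [-1.720e-02  8.000e-04 -9.999e-01]]
t 13.5167 units [-1.800e-01  1.000e-03 -1.525e+00] mm [ -4.5   0.  -38.1] rot [ 0.0022 -0.017  -0.002 ]
```

>>> apply_moves(
  plan=[
    [[55,-0.09,0,-0.5,0.002,-0.017,-0.002],[55,-0.09,0,-0.5,0,0,0],[55,0,0,-0.3,0,0,0],[55,0,0,0,0,0,0],[55,0,0,0,0,0,0]],
  ],
)

```text
time_s: 13.93
tcp_pos: [0.4029, -0.1112, 0.0106]
ee_rot: [[0.997, 0.078, -0.008], [0.078, -0.997, -0.002], [-0.008, 0.001, -1.0]]
wrist_force: [1.0, 0.4, 0.6]
gripper_width: 0.547
```

Run:
```python
from go import *
s=sense();print(s['wrist_force'])
to([.4007,-.1111,.0095],down(4.4))
```

```text
[1.00028309 0.35076913 0.60874967]
t 13.9333 units [-0.086  0.004 -0.044] mm [-2.2  0.1 -1.1] rot [ 0.0018 -0.0077 -0.0009]
```

Small correction, then close on the tail.

>>> apply_moves(
  plan=[
    [[55,-0.08,0,-0.04,0.001,-0.008,0],[55,0,0,0,0,0,0],[20,0,0,0,0,0,0],[10,0,0,0,0,0,0],[10,0,0,0,0,0,0],[10,0,0,0,0,0,0],[10,0,0,0,0,0,0],[10,0,0,0,0,0,0]],
  ],
)

```text
time_s: 14.6
tcp_pos: [0.4036, -0.1109, 0.0122]
ee_rot: [[0.997, 0.078, 0.008], [0.078, -0.997, -0.0], [0.008, 0.001, -1.0]]
wrist_force: [-0.4, 0.1, -1.1]
gripper_width: 0.289
```

Run:
```python
from go import *
s=sense();print(s['wrist_force'],s['gripper_width']*87)
to([.4007,-.1111,.0095],down(4.3))
```

```text
[-0.41371477  0.14105665 -1.05024603] 25.12382247265036
t 14.6 units [-0.116 -0.007 -0.107] mm [-2.9 -0.2 -2.7] rot [ 0.0002  0.0075 -0.0033]
```

>>> apply_moves(
  plan=[
    [[45,0,0,0,0,0,0],[45,0,0,0,0,0,0],[45,-0.12,0,-0.1,0,0.007,0],[45,0,0,0,0,0,0],[45,0,0,0,0,0,0]],
  ],
)

```text
time_s: 15.02
tcp_pos: [0.4005, -0.1109, 0.0096]
ee_rot: [[0.997, 0.078, 0.0], [0.078, -0.997, -0.0], [0.0, 0.0, -1.0]]
wrist_force: [0.4, -0.6, 0.2]
gripper_width: 0.442
```

Run:
```python
from go import *
s=sense();print(s['wrist_force'],s['gripper_width']*87)
to([.4007,-.1111,.0095],down(4.3))
```

```text
[ 0.43745449 -0.5639287   0.16617901] 38.42966005875805
t 15.0167 units [ 0.01  -0.007 -0.003] mm [ 0.2 -0.2 -0.1] rot [ 0.0001  0.0003 -0.0034]
```

Now exactly placed; close and lift a little.

>>> apply_moves(
  plan=[
    [[20,0,0,0,0,0,0],[10,0,0,0,0,0,0],[10,0,0,0,0,0,0],[10,0,0,0,0,0,0],[10,0,0,0,0,0,0],[10,0,0,0.3,0,0,0],[10,0,0,0.6,0,0,0],[10,0,0,0.6,0,0,0],[10,0,0,0.3,0,0,0],[10,0,0,0,0,0,0],[10,0,0,0,0,0,0]],
  ],
)

```text
time_s: 15.93
tcp_pos: [0.3986, -0.1111, 0.0573]
ee_rot: [[0.997, 0.078, -0.004], [0.078, -0.997, -0.0], [-0.004, 0.0, -1.0]]
wrist_force: [-0.1, -0.4, -0.9]
gripper_width: 0.294
```

```bash
python3 look.py w7 tile_head; sed -i 's/^fit(sys.*//' fit4.py
cat >> fit4.py <<'E'
def held(tag,box):
    s,p=pickle.load(open(tag+".pkl","rb")); W=cloud(p,s); im=p["pixels"].astype(int)
    sat=(im.max(-1)-im.min(-1))
    m=np.isfinite(W[...,2])&(np.hypot(W[...,0]-box[0],W[...,1]-box[1])<box[2])&(abs(W[...,2]-box[3])<.02)
    g=m&(sat<45)&(im.min(-1)>70)
    g=cv2.morphologyEx(cv2.morphologyEx(g.astype(np.uint8),cv2.MORPH_OPEN,np.ones((3,3))),cv2.MORPH_CLOSE,np.ones((9,9))).astype(bool)&m
    lab=cv2.connectedComponents(g.astype(np.uint8))[1];k=np.bincount(lab[g]).argmax();q=W[lab==k];cc=q.mean(0)
    for _ in range(6):
        V=np.linalg.svd(q-cc,full_matrices=False)[2];n=V[2]*np.sign(V[2,2]);d=(q-cc)@n;q=q[abs(d)<.003];cc=q.mean(0)
    r=cv2.minAreaRect((q[:,:2]*1000).astype(np.float32));c=np.array([*np.array(r[0])/1000,0])
    c[2]=cc[2]-((c-cc)[:2]@n[:2])/n[2]
    print(len(q),"rect",r,"n",np.round(n,4),"head mid",np.round(c-n*.004,4),"TCP",np.round(s["tcp_pos"],4))
    return c-n*.004
if __name__=="__main__": held(sys.argv[1],[float(a) for a in sys.argv[2:]])
E
python3 fit4.py w7 .4745 -.1055 .05 .05
```

```text
[ 0.3986 -0.1111  0.0573] 15.9333
tile_head [([0.4646, -0.1046, 0.0526], 0.65)]
12278 rect ((472.90374755859375, -105.01516723632812), (58.72446823120117, 58.1766242980957), 3.9527573585510254) n [0.0098 0.0013 1.    ] head mid [ 0.4729 -0.105   0.0509] TCP [ 0.3986 -0.1111  0.0573]
```

View pics/w7.png

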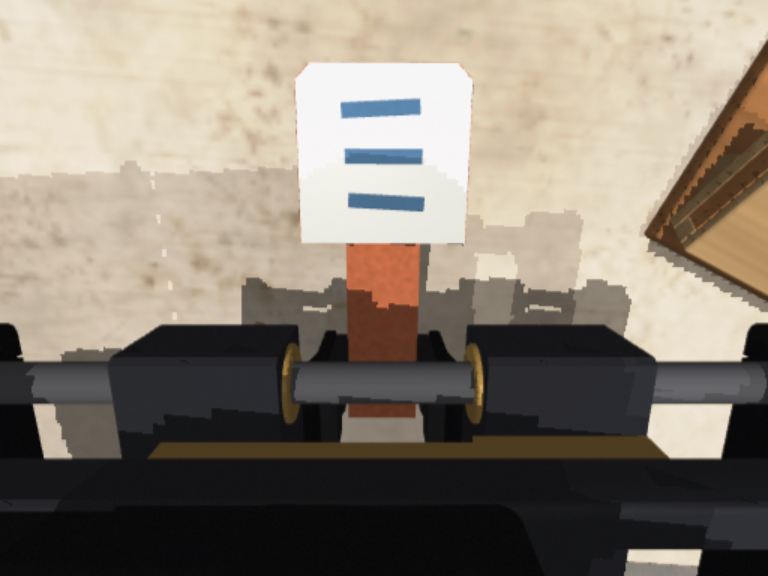

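>>> apply_moves(
  plan=[
    [[10,0.3,0.02,0,0,-0.005,0],[10,0.5,0.04,0,0,-0.005,0],[10,0.5,0.04,-0.1,0,0,0],[10,0.5,0.04,-0.1,0,0,0],[10,0.4,0.03,-0.05,0,0,0],[10,0.2,0.02,0,0,0,0],[10,0,0,0,0,0,0],[10,0,0,0,0,0,0]],
  ],
)

```text
time_s: 16.7
tcp_pos: [0.4651, -0.1059, 0.0464]
ee_rot: [[0.997, 0.078, 0.001], [0.078, -0.997, -0.001], [0.001, 0.002, -1.0]]
wrist_force: [0.2, -0.1, -0.1]
gripper_width: 0.291
```

```bash
python3 look.py w8 clip_left_nose clip_right_nose; python3 fit4.py w8 .54 -.1 .045 .047; python3 -c "
from go import *
s=sense();print(np.round(s['ee_rot'],4),s['wrist_force'])"
```

```text
[ 0.4651 -0.1059  0.0464] 16.7
clip_left_nose [([0.5737, -0.0733, 0.0554], 0.87)]
clip_right_nose [([0.5797, -0.1187, 0.0509], 0.92)]
12195 rect ((546.7543334960938, -99.24390411376953), (73.15978240966797, 58.119503021240234), 4.169370174407959) n [0.0042 0.0018 1.    ] head mid [ 0.5467 -0.0993  0.0404] TCP [ 0.4651 -0.1059  0.0464]
[[ 9.969e-01  7.840e-02  1.100e-03]
 [ 7.840e-02 -9.969e-01 -1.400e-03]
 [ 9.000e-04  1.500e-03 -1.000e+00]] [-0.85190909 -0.10576699 -1.53312168]
```

View pics/w8.png

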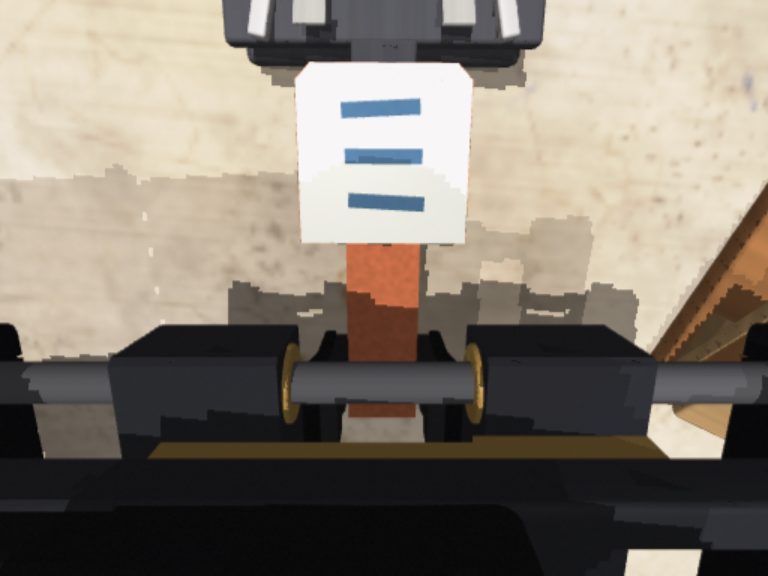

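>>> apply_moves(
  plan=[
    [[10,0,-0.02,0.17,0,0,0],[10,0,0,0,0,0,0],[10,0,0,0,0,0,0]],
  ],
)

```text
time_s: 17.1
tcp_pos: [0.463, -0.1066, 0.0518]
ee_rot: [[0.997, 0.078, 0.001], [0.078, -0.997, -0.001], [0.001, 0.001, -1.0]]
wrist_force: [-0.9, -0.1, -0.7]
gripper_width: 0.295
```

```bash
python3 look.py w9; python3 fit4.py w9 .535 -.1 .035 .047
python3 - <<'E'
from go import *
s,p=pickle.load(open("w9.pkl","rb"));W=cloud(p,s);im=p["pixels"]
# plate & lip points in stage frame
q=W[np.isfinite(W[...,2])]; d=q-home; X=d@sx+.014; Y=d@np.array([-sx[1],sx[0],0])
for lo,hi in [(-.058,-.052),(-.048,-.042),(-.034,-.03),(-.03,-.025)]:
    k=(X>lo)&(X<hi)&(abs(Y)<.012)&(q[:,2]>.02);print(lo,k.sum(),np.median(q[k,2]) if k.sum() else None)
for sgn in (-1,1):
    k=(X>-.034)&(X<-.026)&(abs(Y*sgn-.043)<.006)&(q[:,2]>.02);print("rail/plate side",k.sum(),np.percentile(q[k,2],[5,50,95]) if k.sum() else None)
print(s['ee_rot'])
E
```

```text
[ 0.463  -0.1066  0.0518] 17.1
11712 rect ((537.3991088867188, -100.59223175048828), (58.81211471557617, 57.97734069824219), 4.253233432769775) n [0.0056 0.0022 1.    ] head mid [ 0.5374 -0.1006  0.0457] TCP [ 0.463  -0.1066  0.0518]
-0.058 654 0.04962942840401122
-0.048 356 0.049361858232504066
-0.034 433 0.039634250161313306
-0.03 549 0.039573532142830214
rail/plate side 376 [0.03857606 0.04029661 0.04639237]
rail/plate side 397 [0.03877025 0.04423177 0.04637828]
[[ 9.96945970e-01  7.80920329e-02  6.06725751e-04]
 [ 7.80927770e-02 -9.96945224e-01 -1.31858694e-03]
 [ 5.01901205e-04  1.36194083e-03 -9.99998947e-01]]
```

>>> apply_moves(
  plan=[
    [[10,0,0,-0.045,0,0,0],[10,0.2,0.015,0,0,0,0],[10,0.2,0.015,0,0,0,0],[10,0.2,0.015,0,0,0,0],[10,0.1,0.01,0,0,0,0],[10,0,0,0,0,0,0]],
  ],
)

```text
time_s: 17.65
tcp_pos: [0.4803, -0.1053, 0.0504]
ee_rot: [[0.997, 0.077, -0.003], [0.077, -0.997, -0.001], [-0.003, 0.001, -1.0]]
wrist_force: [-0.4, 0.4, -1.4]
gripper_width: 0.29
```

```bash
python3 look.py w10; python3 fit4.py w10 .54 -.1 .035 .047;  python3 -c "
from go import *
s=sense();print(np.round(s['ee_rot'],4),s['wrist_force'])"
```

```text
[ 0.4803 -0.1053  0.0504] 17.65
8672 rect ((548.8076171875, -99.69580841064453), (47.19352722167969, 58.31877136230469), 4.519842624664307) n [0.0095 0.0024 1.    ] head mid [ 0.5488 -0.0997  0.0439] TCP [ 0.4803 -0.1053  0.0504]
[[ 0.997   0.0774 -0.0029]
 [ 0.0774 -0.997  -0.0014]
 [-0.003   0.0012 -1.    ]] [-0.5933837   0.48334639 -0.75972899]
```

View pics/w10.png

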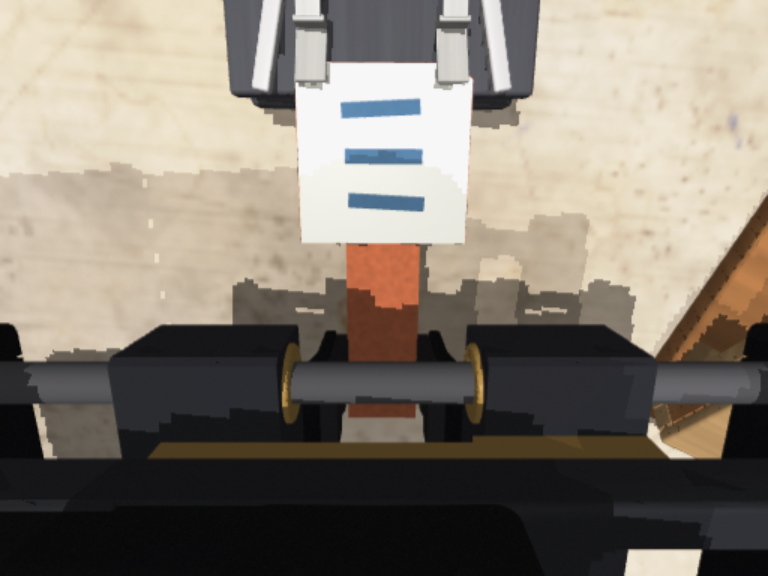

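>>> apply_moves(
  plan=[
    [[10,0.2,0.015,0.01,0,-0.005,0],[10,0.2,0.015,0,0,0,0],[10,0.2,0.015,0,0,0,0],[10,0.2,0.015,0,0,0,0]],
  ],
)

```text
time_s: 18.03
tcp_pos: [0.4864, -0.1051, 0.0472]
ee_rot: [[0.997, 0.073, -0.03], [0.073, -0.997, -0.002], [-0.03, 0.0, -1.0]]
wrist_force: [-9.1, -0.6, 1.9]
gripper_width: 0.294
```

>>> apply_moves(
  plan=[
    [[10,0.2,0.015,0,0,0,0],[10,0.2,0.015,0,0,0,0],[10,0.2,0.015,0,0,0,0]],
  ],
)

```text
time_s: 18.28
tcp_pos: [0.4874, -0.1053, 0.0441]
ee_rot: [[0.996, 0.069, -0.062], [0.069, -0.998, -0.003], [-0.062, -0.001, -0.998]]
wrist_force: [-10.2, -0.3, 2.7]
gripper_width: 0.291
```

```bash
python3 look.py w11;  python3 -c "
from go import *
s=sense();print(np.round(s['ee_rot'],4),s['wrist_force'])
h=np.array(s['tcp_pos'])+[.0743,.0061,-.0063];d=home-h;print('to go',d@sx,'lat',d@[-sx[1],sx[0],0])"
```

```text
[ 0.4874 -0.1053  0.0441] 18.2833
[[ 0.9956  0.069  -0.0627]
 [ 0.0689 -0.9976 -0.0031]
 [-0.0627 -0.0013 -0.998 ]] [-7.52282284  0.04546893  2.90920939]
to go 0.06312696967109623 lat 0.0005798850554191905
```

View pics/w11.png

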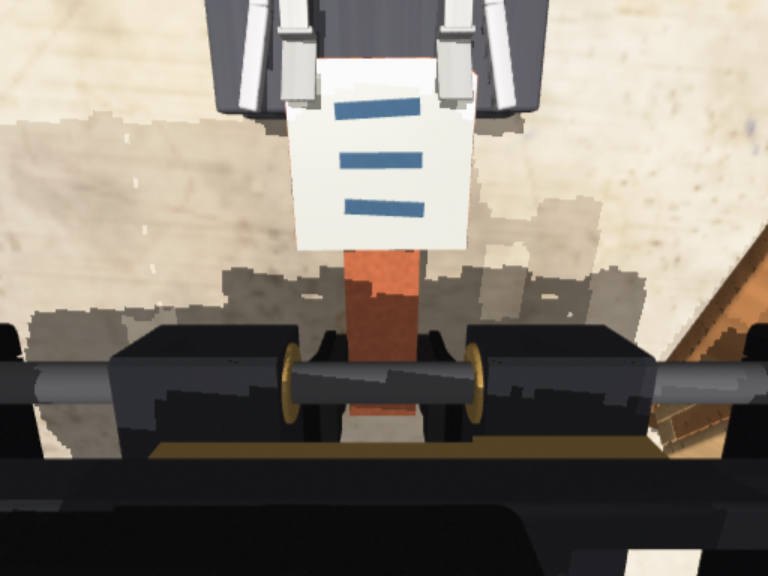

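```bash
python3 fit4.py w11 .55 -.1 .028 .045
python3 - <<'E'
from go import *
p=capture("side");save(p,"s11.png");s=sense()
K=np.array(p["mtx"]);c=np.array(p["R"])@(np.array(s["tcp_pos"])+[.05,0,0])+np.array(p["t"]);u,v=int(K[0,0]*c[0]/c[2]+K[0,2]),int(K[1,1]*c[1]/c[2]+K[1,2])
cr=p["pixels"][v-45:v+45,u-60:u+60]
cv2.imwrite("pics/s11c.png",cv2.cvtColor(cv2.resize(cr,None,fx=6,fy=6,interpolation=cv2.INTER_CUBIC),cv2.COLOR_RGB2BGR))
E
```

```text
8100 rect ((552.3654174804688, -99.7112808227539), (43.35941696166992, 55.85344314575195), 6.5881829261779785) n [-0.0593 -0.0038  0.9982] head mid [ 0.5526 -0.0997  0.0422] TCP [ 0.4874 -0.1053  0.0441]
```

View pics/s11c.png

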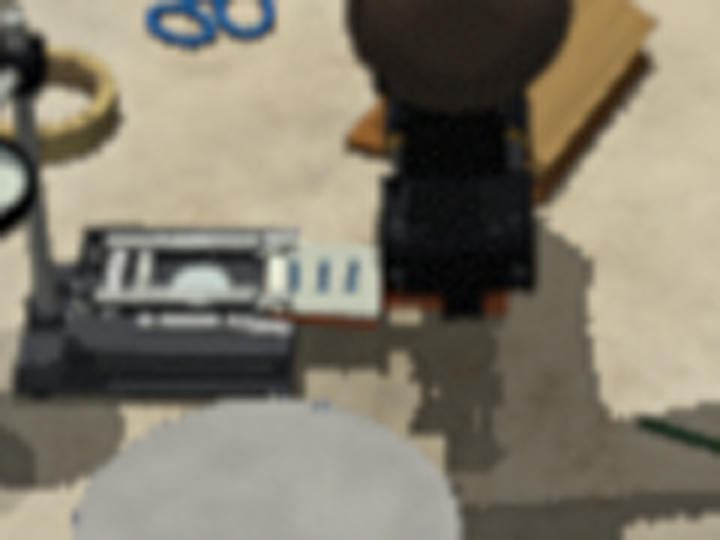

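>>> apply_moves(
  plan=[
    [[10,-0.05,0,0.1,0,0.03,0],[10,0,0,0.1,0,0.03,0],[10,0,0,0,0,0,0]],
  ],
)

```text
time_s: 18.63
tcp_pos: [0.4878, -0.1055, 0.05]
ee_rot: [[0.99, 0.07, -0.12], [0.07, -0.998, -0.004], [-0.12, -0.005, -0.993]]
wrist_force: [-2.7, 0.1, 1.4]
gripper_width: 0.289
```

```bash
cat > st.sh <<'E'
python3 look.py $1; python3 fit4.py $1 $2 -.1 .028 .045;  python3 -c "
from go import *
s=sense();R=np.array(s['ee_rot']);print('tool pitch(x_z)',R[2,0].round(4),'yaw',np.degrees(np.arctan2(R[1,0],R[0,0])).round(2),'roll',R[2,1].round(4),'F',np.round(s['wrist_force'],1))
h=np.array(s['tcp_pos'])+[.0743,.0061,-.0063];d=home-h;print('to go',d@sx,'lat',d@[-sx[1],sx[0],0])"
E
bash st.sh w12 .55
```

```text
[ 0.4878 -0.1055  0.05  ] 18.6333
7998 rect ((552.55322265625, -99.69119262695312), (43.08016586303711, 55.74299240112305), 4.9545793533325195) n [ 7.6e-03 -6.0e-04  1.0e+00] head mid [ 0.5525 -0.0997  0.0439] TCP [ 0.4878 -0.1055  0.05  ]
tool pitch(x_z) -0.1186 yaw 4.04 roll -0.0049 F [-1.6  1.1  0.6]
to go 0.06303334949450295 lat 0.0007452099001782212
```

View pics/w12.png

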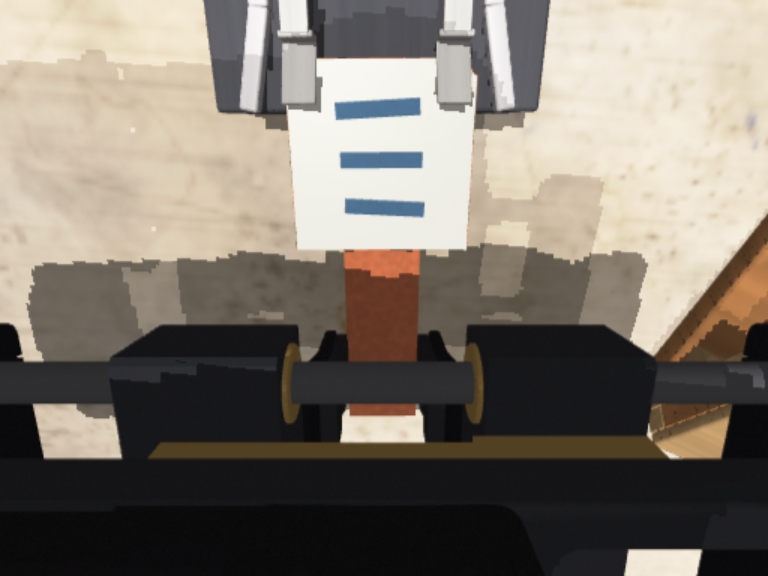

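>>> apply_moves(
  plan=[
    [[10,0.35,0.04,0.03,0,-0.007,0.002],[10,0.4,0.04,0.04,0,-0.01,0.002],[10,0.4,0.04,0.04,0,-0.01,0.002]],
  ],
)

```text
time_s: 18.93
tcp_pos: [0.5061, -0.1032, 0.0502]
ee_rot: [[0.991, 0.072, -0.112], [0.072, -0.997, -0.004], [-0.112, -0.004, -0.994]]
wrist_force: [-5.5, -0.0, -0.1]
gripper_width: 0.295
```

```bash
bash st.sh w13 .555
```

```text
[ 0.5061 -0.1032  0.0502] 18.9333
5076 rect ((564.4113159179688, -99.03102111816406), (29.407991409301758, 55.906864166259766), 6.041406631469727) n [ 0.0081 -0.0011  1.    ] head mid [ 0.5644 -0.099   0.044 ] TCP [ 0.5061 -0.1032  0.0502]
tool pitch(x_z) -0.1095 yaw 4.17 roll -0.0041 F [-4.1 -0.3  1. ]
to go 0.042734776351413616 lat -5.9016892660531273e-05
```

>>> apply_moves(
  plan=[
    [[10,0.3,0.023,0.02,0,-0.005,0.001],[10,0.3,0.023,0.02,0,-0.005,0.001],[10,0.3,0.023,0.02,0,-0.005,0.001],[10,0.3,0.023,0.02,0,-0.005,0.001]],
  ],
)

```text
time_s: 19.32
tcp_pos: [0.5293, -0.1014, 0.0493]
ee_rot: [[0.992, 0.073, -0.107], [0.073, -0.997, -0.004], [-0.107, -0.004, -0.994]]
wrist_force: [-6.5, -0.9, 3.1]
gripper_width: 0.295
```

```bash
bash st.sh w14 .575
```

```text
[ 0.5293 -0.1014  0.0493] 19.3167
3274 rect ((586.8560180664062, -97.36553192138672), (26.710723876953125, 52.89945983886719), 5.557656288146973) n [0.0065 0.0244 0.9997] head mid [ 0.5868 -0.0975  0.0439] TCP [ 0.5293 -0.1014  0.0493]
tool pitch(x_z) -0.1056 yaw 4.23 roll -0.0037 F [-4.6 -0.6 -0.1]
to go 0.020146045106997402 lat -0.0001655325711595009
```

View pics/w14.png

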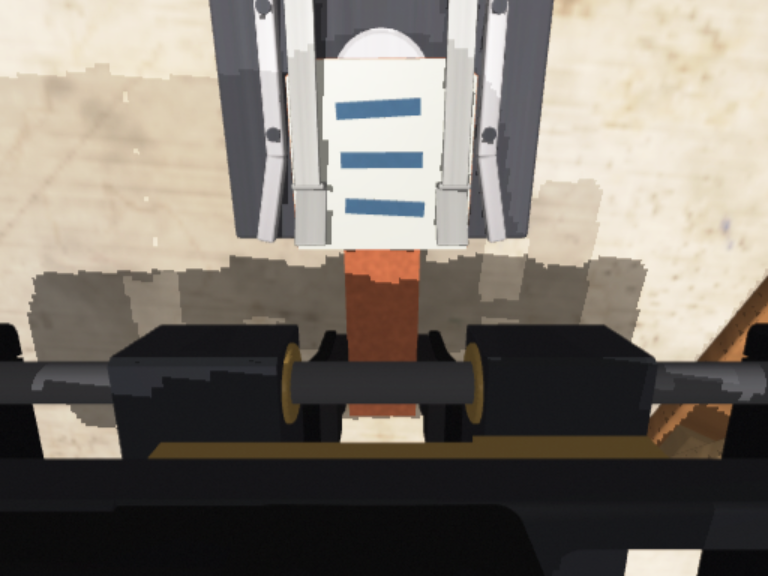

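>>> apply_moves(
  plan=[
    [[10,0.3,0.023,0.025,0,-0.005,0.001],[10,0.3,0.023,0.025,0,-0.005,0.001],[10,0.25,0.02,0.02,0,-0.005,0.001]],
  ],
)

```text
time_s: 19.62
tcp_pos: [0.5464, -0.1001, 0.0494]
ee_rot: [[0.992, 0.074, -0.101], [0.074, -0.997, -0.004], [-0.101, -0.004, -0.995]]
wrist_force: [-5.1, -1.1, 0.2]
gripper_width: 0.291
```

```bash
bash st.sh w15 .59
```

```text
[ 0.5464 -0.1001  0.0494] 19.6167
3445 rect ((602.4609375, -97.7916030883789), (29.806535720825195, 52.5875358581543), 2.3366525173187256) n [0.043  0.022  0.9988] head mid [ 0.6023 -0.0979  0.0439] TCP [ 0.5464 -0.1001  0.0494]
tool pitch(x_z) -0.0999 yaw 4.29 roll -0.0034 F [-3.1 -0.9 -1.5]
to go 0.003085165933555098 lat -0.00020682133810862366
```

View pics/w15.png

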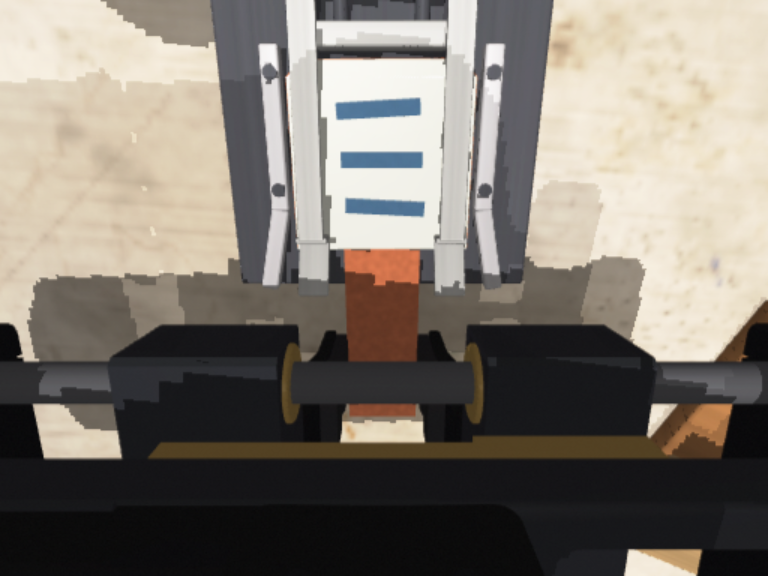

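>>> apply_moves(
  plan=[
    [[10,0.22,0.017,0.02,0,-0.005,0],[10,0.25,0.019,0.02,0,-0.006,0]],
  ],
)

```text
time_s: 19.83
tcp_pos: [0.5545, -0.0994, 0.0494]
ee_rot: [[0.992, 0.073, -0.099], [0.073, -0.997, -0.004], [-0.099, -0.003, -0.995]]
wrist_force: [-5.6, 0.6, 1.2]
gripper_width: 0.29
```

```bash
bash st.sh w16 .595
```

```text
[ 0.5545 -0.0994  0.0494] 19.8333
3778 rect ((601.2089233398438, -98.14324188232422), (42.86675262451172, 52.18699264526367), 3.6574149131774902) n [-0.0111  0.024   0.9997] head mid [ 0.6013 -0.0982  0.0438] TCP [ 0.5545 -0.0994  0.0494]
tool pitch(x_z) -0.0984 yaw 4.22 roll -0.0031 F [-5.7  0.6  1.6]
to go -0.00468283317439765 lat -0.00027527674621578147
```

View pics/w16.png

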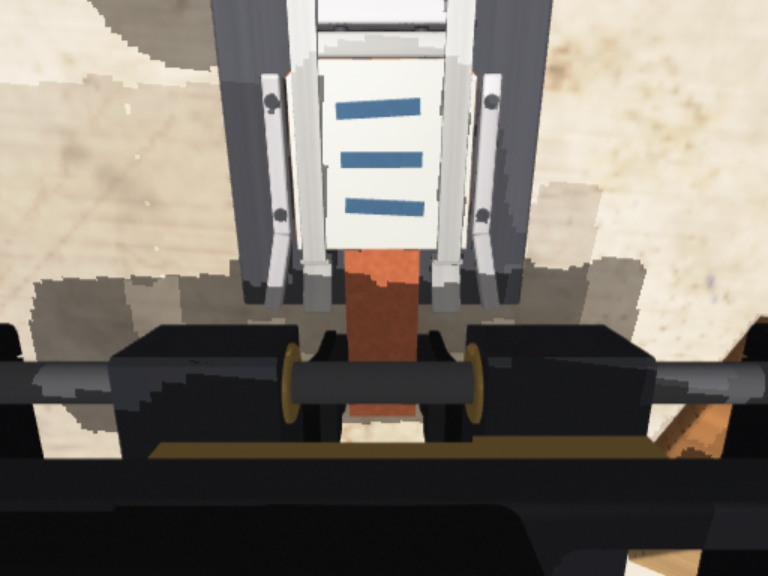

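```bash
cat > clips.py <<'E'
from go import *
import sys
sy=np.array([-sx[1],sx[0],0])
def prof(tag):
    s,p=pickle.load(open(tag+".pkl","rb"));W=cloud(p,s);d=W-home;X=d@sx+.014;Y=d@sy;Z=W[...,2]-.0396
    for sg,nm in ((1,"L"),(-1,"R")):
        print(tag,nm,[round(float(np.percentile(Z[(abs(X-x)<.0025)&(abs(Y-sg*.0225)<.004)&(Z>.001)]*1000,80)),1) if ((abs(X-x)<.0025)&(abs(Y-sg*.0225)<.004)&(Z>.001)).sum()>3 else None for x in (-.034,-.03,-.025,-.02,-.015,-.01,0,.01,.02,.03)])
for t in sys.argv[1:]: prof(t)
E
python3 clips.py w1 w14 w15 w16
```

```text
w1 L [11.9, 11.3, 9.2, 6.8, 11.8, 12.3, 11.8, 12.2, 12.1, 12.5]
w1 R [392.3, 391.5, 378.3, 7.0, 11.7, 12.6, 12.2, 12.4, 12.0, 12.6]
w14 L [89.9, 17.3, 14.7, 12.1, 16.9, 16.8, 16.2, 15.5, 15.2, 14.6]
w14 R [89.9, 17.5, 14.8, 12.1, 17.0, 16.8, 16.2, 15.7, 15.1, 14.7]
w15 L [95.7, 116.2, 92.1, 91.0, 16.9, 16.6, 16.2, 15.7, 15.1, 14.4]
w15 R [111.7, 110.7, 91.9, 91.0, 16.9, 16.9, 16.1, 15.6, 15.1, 14.6]
w16 L [12.2, 11.6, 96.8, 116.6, 92.0, 90.6, 12.1, 12.1, 12.0, 12.1]
w16 R [12.8, 112.0, 111.6, 110.3, 91.8, 90.4, 12.2, 12.1, 12.2, 12.1]
```

>>> apply_moves(
  plan=[
    [[10,-0.05,0,0,0,0,0],[30,0,0,0,0,0,0],[45,0,0,0,0,0,0],[45,0,0,0,0,0,0],[45,0,0,0,0,0,0],[45,0,0,0.3,0,0,0],[45,0,0,0.8,0,0,0],[45,-0.3,0,0.9,0,0,0],[45,-0.6,0,0.9,0,-0.05,0],[45,-0.6,0,0.9,0,-0.05,0],[45,-0.6,0,0.9,0,0,0],[45,0,0,0,0,0,0]],
  ],
)

```text
time_s: 20.88
tcp_pos: [0.5138, -0.0984, 0.1773]
ee_rot: [[0.996, 0.078, 0.039], [0.078, -0.997, -0.005], [0.038, 0.008, -0.999]]
wrist_force: [1.6, 1.1, 0.7]
gripper_width: 0.448
```

```bash
bash st.sh w17 .625; python3 clips.py w17
python3 - <<'E'
from go import *
for c in ("scene","side"):
    p=capture(c);save(p,c+"_end.png")
    for nme in ("stamp_block","jar_cobalto","masking_tape","round_head"): print(c,nme,rec(nme,p)[:2])
E
```

```text
[ 0.5138 -0.0984  0.1773] 20.8833
2791 rect ((624.956787109375, -99.996337890625), (55.63884735107422, 54.50193786621094), 3.5485620498657227) n [0.0024 0.0294 0.9996] head mid [ 0.6249 -0.1001  0.044 ] TCP [ 0.5138 -0.0984  0.1773]
tool pitch(x_z) 0.037 yaw 4.46 roll 0.0074 F [ 1.  -0.5  0.5]
to go 0.036379292173325715 lat -0.004511756733924206
w17 L [12.1, 11.2, 9.0, 6.6, 11.7, 12.1, 11.8, 12.0, 12.0, 12.1]
w17 R [12.3, 11.4, 8.9, 7.0, 12.0, 12.0, 12.0, 12.0, 12.0, 12.1]
scene stamp_block [([0.3646, 0.1829, 0.0224], 0.58)]
scene jar_cobalto []
scene masking_tape [([0.7466, -0.2909, 0.0127], 0.85)]
scene round_head [([0.4765, -0.3848, 0.0761], 0.8)]
side stamp_block [([0.3779, 0.1995, 0.0211], 0.7)]
side jar_cobalto [([0.593, -0.0887, 0.0475], 0.16)]
side masking_tape [([0.7345, -0.2756, 0.0181], 0.57), ([0.6832, -0.0458, 0.0477], 0.46)]
side round_head [([0.4651, -0.3771, 0.0641], 0.59)]
```

View pics/w17.png

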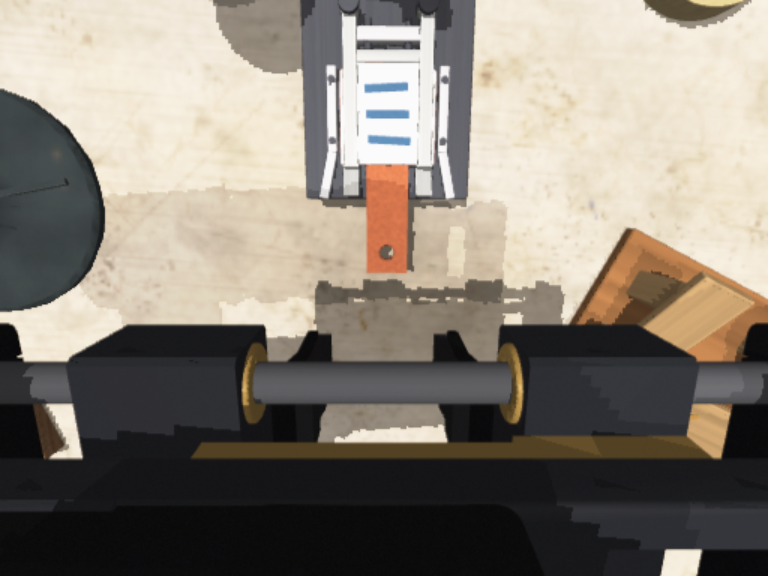

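View pics/side_end.png

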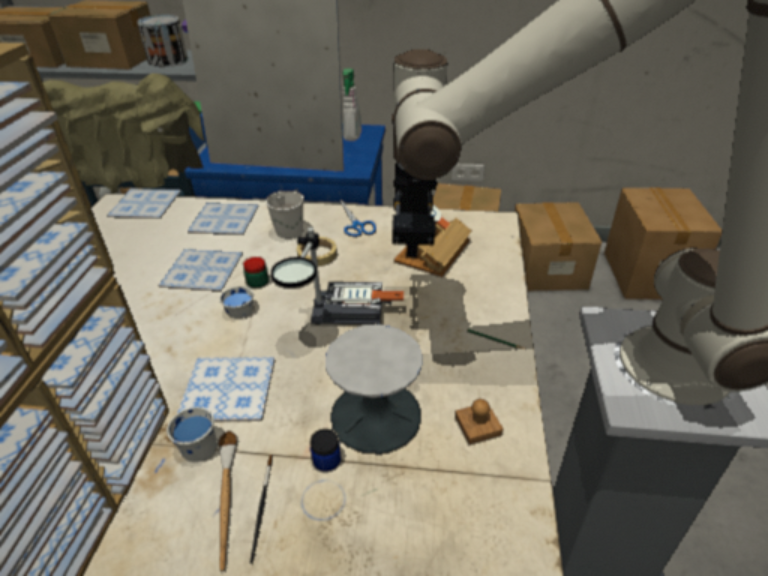

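Run:
```python
from go import *
s,p=pickle.load(open("w17.pkl","rb"));W=cloud(p,s);im=p["pixels"].astype(int)
sy=np.array([-sx[1],sx[0],0]);d=W-home;X=d@sx;Y=d@sy;Z=W[...,2]-.0396
g=np.isfinite(Z)&(im[...,0]-im[...,2]>60)&(abs(Z-.008)<.004)&(X>-.11)&(X<-.02)&(abs(Y)<.03)
for a,b in ((-.095,-.075),(-.07,-.05)):
    k=g&(X>a)&(X<b);print(a,k.sum(),np.percentile(Y[k],[1,99])*1000,np.median(Z[k])*1000)
print("tail end (expect -97)",np.percentile(X[g],.5)*1000)
```

```text
-0.095 502 [-11.63460634  13.57805196] 6.918178879975555
-0.07 586 [-12.2192854   13.47493758] 6.899402924672386
tail end (expect -97) -96.65175022300238
```

```bash
python3 -c "
from h import *
print(finish_job())"
```

```text
the job is handed in; nothing more can be done
None
```

The square-headed tile is home in the stage, glazed side up, with both clips snapped down behind its shoulders. I handed the job in at about 21 s of robot time; no verdict was reported.

I drew the tile out of the rack by its head and laid it flat in front of the stage instead of by the banding wheel, as it was already in line there. I let go, took it again by its tail and pushed it in. The highest push I read was about 10 N.

- **Clip angle:** the clip surfaces are back at their heights from before loading, about 12 mm above the plate. They stood at about 17 mm while riding on the tile.
- **Tile position:** the tail's end puts the tile about 0.3 mm past home, and its sides put it about 0.8 mm off the middle line. It lies level to within about 2°, with the head about 44 mm above the bench, and it is let go with the gripper clear.
- **Bystanders:** the stamping block and the masking tape were found where they were at the start, and the round-headed tile in the scene view.

These problems or disagreements came up:

- **Tilt in the rack:** a joint limit kept me from tilting the tool to the rack's full 30°, so I gripped the head at about 15°. I closed on it twice, the first grip being too high.
- **Tail grip:** I gripped the tail twice for the same reason.
- **First push:** the arm gave way and the tile pitched about 3.4° nose up in the jaws. I levelled it before pushing on.
- **Push estimate:** my estimate at the end of the push put the tile 4.7 mm past home, beyond the 3.5 mm hard stop. The camera after release showed it home.
- **Head fit:** the final fit of the head is about 6 mm off sideways because the clips hide parts of it, so I relied on the tail.
- **Tail height:** the tail's top measured about 1 mm lower than expected.
- **Round-headed tile:** the side view put it about 15 mm from its first reading, with the arm near the rack in that picture. The scene view showed no change.
- **Cobalt jar:** the network did not find it reliably at the end, but it stands in its place in the side picture.

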